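Set up the heel press: load the slab feeder and seat the moulds

TASK

Set up the heel press for the next run. Roll the slab feeder's slatted cover fully open, load the two piles of leatherboard slabs flat into its two bays, one pile to a bay (tilt each pile in, one end under the overhanging lip first, then lay it down), and roll the cover fully shut again; also seat every D-shaped heel mould that lies on the bench flat and square in a pocket of the press bed, round nose to the round end. Leave everything else on the bench where it is.

Things in the scene. Friction and masses are not known exactly. Their poses are not given: they have to be found in the camera images.
- feeder: fixed green slab feeder on the robot's left, base plate 330 (x) by 380 (y) by 12 mm; origin: centre of its underside. Cover rails: two arches at x +-161 mm, 8 mm wide, outer radius 187 mm, about an axis along x, 30 mm above the origin. The -y half, which the cover uncovers, holds two bays side by side along x; the +y half has a fixed shell. Gear box, 70 mm high, at x 165 to 255, y 60 to 120 mm
- bay0 (a point): centre of the floor of the bay nearer the robot (feeder frame x -66, y -99, z 30 mm; axes as the feeder's). Bay: snug tray, inside 110 mm long along y, 65 mm wide along x. Its floor is a plinth 44 mm wide, 18 mm above the base plate, so fingers can reach beside and below a pile. Wall with lip at the -y end (see lip0), low wall 16 mm above the floor at the +y end
- bay1 (a point): the same for the farther bay (feeder frame x +66, y -99, z 30 mm). In both, corner guides 4 mm thick run 20 mm along each long side from both ends (38 mm above the floor at the lip end, 16 mm at the other); the middle 70 mm of the long sides is open for the fingers
- lip0 (a point): bay0 (bay1 has the same): middle of the free edge of the lip's underside (41 mm towards -y from the bay's centre, 38 mm above its floor). The lip overhangs the bay by 14 mm from the end wall, whose inner face is 55 mm from the bay's centre; lip top 43 mm above the floor. A pile does not pass the lip flat: it goes in tilted, this end down first and under the lip, then is laid level
- cover (a joint): angle of the roll cover about the arc's axis, rad: 0 fully closed, 1.4 fully open (stop). Friction (0.7 N m, about 3 N at the bar) holds it where it is left. Slats 180 mm from the axis, 6 mm thick, 308 mm long; closed they span 4 to 84 degrees up the arc from the feeder's -y side; opening carries them over the top towards +y
- cover_grip (a point): middle of the cover's handle: round steel bar, 12 mm thick, 136 mm long along the feeder's x, 225 mm from the arc's axis (36 mm clear of the slats), on posts 65 mm either side of this point. Closed, it stands 44 degrees above the -y direction seen from the axis, and turns with the cover
- bed: fixed steel press bed, 350 (x) by 118 (y) mm, rim 22 mm above the bench, with three D-shaped pockets in a row along x; a green drive housing 90 mm high stands on its +x end, from x 175 to 235 mm. Origin: centre of the underside of the pocketed plate
- pocket0 (a point): centre of the floor of the pocket nearer the robot (bed frame x -108, y 0, z 10 mm; axes as the bed's). Pocket 12 mm deep, 94 mm long along x, 74 mm wide, a D like the mould with about 2 mm play all round: flat end at -x, round nose (corners cut at 45 degrees) at +x
- pocket1 (a point): the same for the middle pocket (bed frame x 0)
- pocket2 (a point): the same for the farthest pocket (bed frame x +108)
- slab_a1: brown leatherboard slab 100 (own x) by 60 (own y) by 10 mm, about 60 g, origin: centre of its underside; number 1 from below in pile A, which lies flat on the bench to the robot's right, always there
- slab_a2: brown leatherboard slab 100 (own x) by 60 (own y) by 10 mm, about 60 g, origin: centre of its underside; number 2 from below in pile A, which lies flat on the bench to the robot's right, always there
- slab_a3: brown leatherboard slab 100 (own x) by 60 (own y) by 10 mm, about 60 g, origin: centre of its underside; number 3 from below in pile A, which lies flat on the bench to the robot's right; may be absent (the pile then has two slabs)
- slab_b1: brown leatherboard slab 100 (own x) by 60 (own y) by 10 mm, about 60 g, origin: centre of its underside; number 1 from below in pile B, which lies flat on the bench to the robot's right, always there
- slab_b2: brown leatherboard slab 100 (own x) by 60 (own y) by 10 mm, about 60 g, origin: centre of its underside; number 2 from below in pile B, which lies flat on the bench to the robot's right, always there
- slab_b3: brown leatherboard slab 100 (own x) by 60 (own y) by 10 mm, about 60 g, origin: centre of its underside; number 3 from below in pile B, which lies flat on the bench to the robot's right; may be absent (the pile then has two slabs)
- mould1: D-shaped aluminium heel mould, about 350 g: plate 90 (own x) by 70 mm, 14 mm thick, flat end at -x, round nose (radius 35 mm) at +x; a grip rib 20 mm wide (y), 50 mm long (x -30 to +20 mm), stands on it up to 48 mm. Origin: centre of the underside of its 90 by 70 outline. Lies on the bench, rib up; one of the three moulds may be absent
- mould2: D-shaped aluminium heel mould, about 350 g: plate 90 (own x) by 70 mm, 14 mm thick, flat end at -x, round nose (radius 35 mm) at +x; a grip rib 20 mm wide (y), 50 mm long (x -30 to +20 mm), stands on it up to 48 mm. Origin: centre of the underside of its 90 by 70 outline. Lies on the bench, rib up; one of the three moulds may be absent
- mould3: D-shaped aluminium heel mould, about 350 g: plate 90 (own x) by 70 mm, 14 mm thick, flat end at -x, round nose (radius 35 mm) at +x; a grip rib 20 mm wide (y), 50 mm long (x -30 to +20 mm), stands on it up to 48 mm. Origin: centre of the underside of its 90 by 70 outline. Lies on the bench, rib up; one of the three moulds may be absent
- glue_jar: amber glass jar with a steel lid, 56 mm across, 60 mm high, near the robot on its right; not part of the job, to be left alone
- dye_can: steel can 70 mm across, 100 mm high, beyond the bed on the right; not part of the job, to be left alone
- wax_block: yellow wax block 70 x 40 x 25 mm, far right; not part of the job, to be left alone
- last: wooden shoe last (about 180 mm long, 55 mm high) at the near right; not part of the job, to be left alone
- tack_cup: open steel cup 56 mm across, 50 mm high, near the robot on its right; not part of the job, to be left alone

How it is judged:
By the outcome, as a careful person would: the job done as asked, in the order asked, and still so for the second after the job is handed in, with the robot touching nothing.
Of slab_a3, slab_b3 only 1 to 2 are there at a start; the rules pass over those that are not, and their reading is None.
Of mould1, mould2, mould3 only 2 to 3 are there at a start; the rules pass over those that are not, and their reading is None.
At some moment in a run one of mould1, mould2, mould3 may be knocked a few centimetres aside while the robot is not near it.
It also fails if it takes over 210 s, if anything falls off the work surface, if the arm or the gripper's body presses on something with over 40 N, if the wrist force passes 120 N, or if a joint passes its speed limit or range.

ROBOT

A 6-joint arm with a two-finger parallel gripper is mounted at the origin on the work surface. World frame = base frame: x ahead of the robot, y to its left, z up, the work surface at z = 0. Lengths are in m, angles in rad, forces in N, time in s.
With the tool pointing down it reaches from about 0.3 to 0.775 m from the base axis. Payload 14.6 kg.
Tool frame: the origin (TCP) lies midway between the tips of the shut fingers; the grasp point (between the pads) lies 19 mm behind it (grasp_offset is the distance from the TCP to the grasp point, in m); z points along the fingers, y is the line along which they close (so a half turn about z gives the same grasp; the last joint's range is limited). The gripper opens to 94 mm and grips with 3 to 60 N. Pads are 16 mm wide; open, the fingers measure 119 mm over their backs; the gripper's body (75 mm by 177 mm) begins 78 mm behind the grasp point.
Start: joints at [1.185, 0.3, 1.521, -0, 1.321, -0.067], TCP at [0.172, 0.522, 0.205] pointing down, gripper open.
Joint ranges: [-3.03, 3.03], [-0.79, 2.21], [0.23, 2.52], [-1.04, 4.18], [0, 3.07], [-2.55, 2.55]. Speed limits (rad/s): [2.22, 2.22, 2.57, 3.14, 3.14, 3.14].

INTERFACE

Orientations are given as [roll, pitch, yaw] about the fixed x, y, z axes, in that order (R = Rz(yaw) Ry(pitch) Rx(roll)).
In Python, from station import * gives the robot as it stands. The module is installed in compiled form; this text tells all that it offers.
- The arm moves only by the tool send_rows, never from a script. Its argument "rows" is a list of rows, each an object of numbers: "dx", "dy", "dz": the shift along the tool's x, y, z in mm; "roll": the turn about the tool's z in degrees; "jaw": the closure, from -1 (fully open) to 1 (shut). In form: [{"dx": .., "dy": .., "dz": .., "roll": .., "jaw": ..}, ...]. A call has 1 to 12 rows; each row shifts and turns the commanded pose from where the row before left it, along the tool's axes as they then stand; what a row does not reach is not made up. A row lasts 1/12 s, in which the tool goes at most 41.7 mm and 7.16 degrees, less where a joint would pass 70% of its speed; a pose out of reach is approached as far as the arm can. A call is refused whole if a number of a shift passes 41.7 or a number of a turn 7.16, either way. A call with a gripper value outside its range is refused whole. The fingers move at their own pace and stop on an object; "force" is the grip in N (left out, the last holds). Time passes only in rows, so rows that do not move let the fingers close. It gives the time, the measured TCP pose, the force, the opening and the grip force at its end, in the units of the state.
- get_obs(): the state, without advancing time (a new reading comes with each control period).
- camera(name): name is "scene" or "top" or "wrist"; returns a dict with "frame" (400x640x3 uint8, red, green, blue), "z_map" (400x640 float32, m along the optical axis (not along the pixel's ray), 0 where there is no reading), "camera_matrix" (3x3 intrinsics, pixels), "rvec" (rotation vector, rad) and "tvec" (3), from world to camera coordinates, as OpenCV has them. Camera axes: x right, y down, z forward; pixel columns grow to the right and rows downward; lengths in m; the calibration is good to about 2 mm. A picture is of the moment at which its call begins.
- hand_in(): hands the job in; it is judged then, once.
The state is a dict: "time_s": time; "qpos": joint angles; "joint_vel": joint speeds; "tau": joint torques, N m; "ee_pos": TCP position; "eef_rot": TCP orientation; "force": force on the tool from outside, world axes, zero at the start; "moment": the same for the moment, N m; "grip_width": finger opening in m; "grip_force": force on a finger pad.
Only numpy, scipy, OpenCV 4.12 (cv2) and the standard library are available. Lean on these libraries where they do the work, as an engineer would, in place of code of your own. Each camera call takes 0.05 s, during which the arm holds its last target. There are 200 camera calls.

## Working session

There is one attempt and no reset: what is moved stays moved. The work goes in short steps, Python scripts to look and compute and a tool call to move; the robot and the scene stay as the last step left them, time stands still between calls to the robot, and variables do not carry over. Pictures are saved under pics/ and viewed, at most 14 in all, crops included, and the job is handed in when it is done.

Besides the shell and the picture viewer there is one more tool, called after "Emit:" as name(argument=value, ...) on one line, values as JSON. send_rows: Moves the arm, as the interface text tells. Its arguments: {"type":"object","properties":{"rows":{"type":"array"},"force":{"type":"number"}},"required":["rows"]}

```bash
mkdir -p pics; cat > h.py <<'E'
from station import *
import numpy as np, cv2
def cam(n):
    c=camera(n); c['R']=cv2.Rodrigues(np.array(c['rvec'],float))[0]; c['t']=np.array(c['tvec'],float).ravel(); return c
def cloud(c):
    z=c['z_map']; K=c['camera_matrix']; v,u=np.mgrid[:z.shape[0],:z.shape[1]]
    P=np.stack([(u-K[0,2])*z/K[0,0],(v-K[1,2])*z/K[1,1],z],-1)
    W=(P-c['t'])@c['R']; W[z==0]=np.nan; return W
def proj(c,p):
    q=c['R']@np.array(p)+c['t']; q=c['camera_matrix']@q; return q[:2]/q[2]
def save(n,img): cv2.imwrite('pics/'+n+'.png',img[...,::-1])
E
python3 - <<'E'
from h import *
for n in('top','scene'):
    c=cam(n); save(n+'0',c['frame']); np.savez(n+'0.npz',W=cloud(c),f=c['frame'])
    print(n,-c['R'].T@c['t'],c['R'][2])
print(get_obs())
E
```

```text
top [ 0.38547642 -0.11210829  1.24646906] [ 0.15242985 -0.01267928 -0.98823296]
scene [1.31060568 0.40927232 0.75457137] [-0.68482972 -0.4609216  -0.56441078]
{'time_s': 0.1, 'qpos': array([ 1.18540091e+00,  3.00407470e-01,  1.52151246e+00, -1.46968611e-06,
        1.32068594e+00, -6.65986679e-02]), 'joint_vel': array([ 0.00099621,  0.0002739 , -0.00233759, -0.0002628 ,  0.00254578,
       -0.00079602]), 'tau': array([ 9.04480257e-04, -5.32647157e+01, -3.53282189e+01,  7.08872708e-02,
        2.35205685e-02, -9.26829762e-05]), 'ee_pos': array([0.17229928, 0.52207332, 0.20495026]), 'eef_rot': array([-3.14058159e+00, -6.60087458e-05,  2.82279624e+00]), 'force': array([ 0.48187533,  0.11551896, -0.431373  ]), 'moment': array([-0.01226498, -0.00376218,  0.02459467]), 'grip_force': 0.0, 'grip_width': 0.09389505544222458}
```

View pics/top0.png

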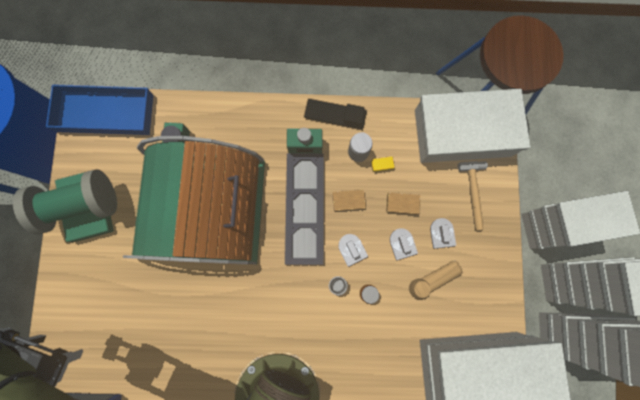

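View pics/scene0.png

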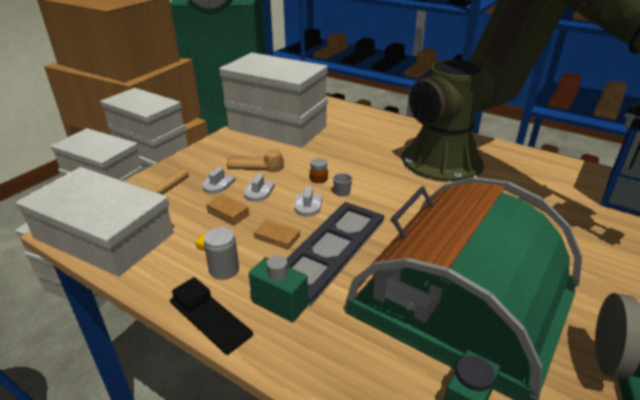

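```bash
python3 - <<'E'
from h import *
d=np.load('top0.npz'); W=d['W']
m=(W[...,2]>0.006)&(W[...,0]>0.15)&(W[...,0]<0.95)
n,l,s,ce=cv2.connectedComponentsWithStats(m.astype(np.uint8),connectivity=4)
for i in range(1,n):
    if 25<s[i,4]<3000:
        p=W[l==i]; r=cv2.minAreaRect((p[:,:2]*1000).astype(np.float32))
        print(s[i],ce[i].round(),'mean',(p.mean(0)*1000).round(),'med z',np.percentile(p[:,2]*1000,[20,50,80,98]).round(1),np.round(r[0]),np.round(r[1]),round(r[2],1))
# pocket floors / bed
for px in [(305,175),(305,209),(306,243),(291,160),(320,262),(291,262),(290,245)]:
    print(px,(W[px[1],px[0]]*1000).round(1))
# feeder rails: highest points
for i,px in enumerate([(140,150),(147,138),(260,155),(135,255),(258,262),(233,180),(230,220),(228,200)]): print(px,(W[px[1],px[0]]*1000).round(1))
E
```

```text
[  46   84  107   50 1951] [ 97. 108.] mean [864. 609.  32.] med z [15.7 32.9 47.5 53. ] [862. 602.] [306. 144.] 89.8
[ 303   98   64   31 1284] [335. 113.] mean [ 877. -149.   23.] med z [13.1 16.  42.1 48.2] [ 881. -148.] [200.  72.] 79.6
[348 132  24  30 556] [359. 146.] mean [ 747. -223.   84.] med z [ 65.2  97.7 100.8 103.8] [ 755. -226.] [68. 67.] 62.4
[370 156  24  16 296] [382. 163.] mean [ 713. -302.   23.] med z [21.9 24.2 26.5 29.6] [ 715. -303.] [42. 70.] 10.3
[457 161  30  69 756] [474. 189.] mean [ 641. -594.   22.] med z [19.2 23.  26.2 30.1] [ 624. -608.] [222.  89.] 9.8
[332 189  34  22 622] [348. 200.] mean [ 594. -197.   20.] med z [17.6 19.7 22.  24.6] [ 595. -197.] [ 61. 102.] 6.0
[386 192  34  23 663] [403. 203.] mean [ 587. -366.   29.] med z [27.2 29.6 31.6 34.6] [ 588. -368.] [101.  61.] 87.4
[430 218  26  30 606] [442. 233.] mean [ 497. -490.   21.] med z [11.9 14.6 36.1 50.6] [ 501. -493.] [89. 71.] 7.9
[389 228  28  32 607] [402. 243.] mean [ 462. -366.   21.] med z [12.6 15.  32.3 50.5] [ 466. -366.] [89. 70.] 18.6
[338 234  30  32 606] [351. 249.] mean [
[... 191 characters left out ...]
.6
[328 276  19  19 178] [338. 286.] mean [ 329. -169.   35.] med z [14.5 42.3 49.4 53. ] [ 331. -167.] [52. 54.] 1.1
[359 284  20  19 293] [368. 293.] mean [ 310. -259.   53.] med z [37.  58.8 61.1 63.3] [ 310. -261.] [52. 52.] 8.4
(305, 175) [670.5 -58.8  10.5]
(305, 209) [561.  -62.6  11.7]
(306, 243) [454.7 -69.3  11.5]
(291, 160) [714.7 -13.4  23.8]
(320, 262) [ 397.5 -114.4   18.6]
(291, 262) [395.1 -25.9  21.2]
(290, 245) [446.8 -20.5  17.5]
(140, 150) [717.2 438.9  77.2]
(147, 138) [722.6 374.1 181.1]
(260, 155) [734.9  89.4  -1.3]
(135, 255) [401.1 372.6 186.7]
(258, 262) [392.5  78.   -2.2]
(233, 180) [615.3 134.3 161.6]
(230, 220) [498.9 126.3 201.8]
(228, 200) [558.  143.6 165.4]
```

```bash
cat >> h.py <<'E'
def st():
    o=get_obs(); print('t',round(o['time_s'],2),'pos',(o['ee_pos']*1000).round(1),'rot',np.degrees(o['eef_rot']).round(1),'F',np.round(o['force'],1),'w',round(o['grip_width']*1000,1),'gf',round(o['grip_force'],1),'q',np.round(o['qpos'],2))
def plan(x,y,z,n,yaw=None):
    "shift (mm) in tool axes and roll to reach world mm target; per row over n rows. roll then shift"
    o=get_obs(); p=o['ee_pos']*1000; a=o['eef_rot'][2]
    if yaw is not None: print('roll total',round(-((np.degrees(yaw-a)+180)%360-180),2)); a=yaw
    d=np.array([x,y,z])-p; t=np.array([np.cos(a)*d[0]+np.sin(a)*d[1],np.sin(a)*d[0]-np.cos(a)*d[1],-d[2]])
    print('total',t.round(1),'row',(t/n).round(2))
E
python3 - <<'E'
from h import *
from scipy.optimize import least_squares
d=np.load('top0.npz'); W=d['W']*1000; f=d['f'].astype(int)
reg=(W[...,0]>360)&(W[...,0]<780)&(W[...,1]>60)&(W[...,1]<520)
br=reg&(f[...,0]>f[...,1]+25)&(W[...,2]>60)&(W[...,2]<230)
P=W[br]; print(len(P))
def res(v,R=None):
    yaw,y0,r,z0=v; yy=-np.sin(yaw)*(P[:,0]-560)+np.cos(yaw)*(P[:,1]-y0)
    return np.hypot(yy,P[:,2]-z0)-r
s=least_squares(lambda v:np.r_[res(v),(v[3]-30)*5,(v[2]-183)*5],[0,300,183,30],loss='soft_l1',f_scale=3); print(s.x,np.std(res(s.x)))
yaw,y0=s.x[:2]
ex=(P[:,0]-560)*np.cos(yaw)+(P[:,1]-y0)*np.sin(yaw)
print('slat x ext',np.percentile(ex,[0.5,1,99,99.5]))
# all feeder points, in frame
Q=W[reg]; Q=Q[Q[:,2]>8]
fx=(Q[:,0]-560)*np.cos(yaw)+(Q[:,1]-y0)*np.sin(yaw); fy=-(Q[:,0]-560)*np.sin(yaw)+(Q[:,1]-y0)*np.cos(yaw)
r=np.hypot(fy,Q[:,2]-30)
m=(Q[:,2]>120)
print('rail ext',np.percentile(fx[m],[0.3,1,99,99.7]))
b=(r>210)&(r<240); print('bar',b.sum(),fx[b].min(),fx[b].max(),np.median(fy[b]),np.median(Q[b,2]))
h=(Q[:,2]<20)&(abs(fx)<170); print('base y',np.percentile(fy[h],[1,99]))
# bed yaw: pts z 18..26
b=(W[...,0]>370)&(W[...,0]<735)&(W[...,1]>-140)&(W[...,1]<10)&(W[...,2]>17)&(W[...,2]<27)
print('bed',cv2.minAreaRect(W[b][:,:2].astype(np.float32)))
st()
E
```

```text
7057
[-2.39396403e-02  2.67591087e+02  1.82926936e+02  3.00185852e+01] 2.858770592588334
slat x ext [-156.04643477 -154.64228364  146.07972117  147.52467518]
rail ext [-168.05324886 -166.08453062  157.93124839  159.94464219]
bar 262 -73.45274271876933 64.02622754124235 -147.97689322745933 204.24290080882045
base y [-190.28629195  103.56867453]
bed ((564.294677734375, -57.483760833740234), (342.8138427734375, 116.79900360107422), 1.5835022926330566)
t 0.1 pos [172.3 522.1 205. ] rot [-179.9   -0.   161.7] F [ 0.5  0.1 -0.4] w 93.9 gf 0.0 q [ 1.19  0.3   1.52 -0.    1.32 -0.07]
```

Emit:
send_rows(rows=[{"dz":-31,"roll":-5.6,"jaw":0.15},{"dz":-31,"roll":-5.6,"jaw":0.15},{"dz":-31,"roll":-5.7,"jaw":0.15},{"dz":-31,"jaw":0.15},{"jaw":0.15}])

```text
invalid input at $.rows[0]: expected keys dx, dy, dz, roll, jaw
```

```bash
python3 -c "
from h import *
st(); plan(551.6,105.8,320,24)"
```

```text
t 0.1 pos [172.3 522.1 205. ] rot [-179.9   -0.   161.7] F [ 0.5  0.1 -0.4] w 93.9 gf 0.0 q [ 1.19  0.3   1.52 -0.    1.32 -0.07]
total [-490.7 -276.4 -115. ] row [-20.44 -11.52  -4.79]
```

Emit:
send_rows(rows=[{"dx":0,"dy":0,"dz":-31,"roll":-5.6,"jaw":0.15},{"dx":0,"dy":0,"dz":-31,"roll":-5.6,"jaw":0.15},{"dx":0,"dy":0,"dz":-31,"roll":-5.7,"jaw":0.15},{"dx":0,"dy":0,"dz":-31,"roll":0,"jaw":0.15},{"dx":0,"dy":0,"dz":0,"roll":0,"jaw":0.15}])

```text
time_s: 0.52
ee_pos: [0.1727, 0.5232, 0.3354]
eef_rot: [3.134, 0.003, 3.118]
force: [0.6, 0.2, -0.1]
grip_width: 0.0644
grip_force: 0.0
```

```bash
python3 -c "
from h import *
st(); plan(551.6,105.8,320,24)"
```

```text
t 0.52 pos [172.7 523.2 335.4] rot [179.6   0.2 178.7] F [ 0.6  0.2 -0.1] w 64.4 gf 0.0 q [ 1.19  0.24  1.31 -0.    1.59 -0.36]
total [-388.5 -408.4   15.4] row [-16.19 -17.02   0.64]
```

Emit:
send_rows(rows=[{"dx":-19.4,"dy":-20.4,"dz":0,"roll":0,"jaw":0.15},{"dx":-19.4,"dy":-20.4,"dz":0,"roll":0,"jaw":0.15},{"dx":-19.4,"dy":-20.4,"dz":0,"roll":0,"jaw":0.15},{"dx":-19.4,"dy":-20.4,"dz":0,"roll":0,"jaw":0.15},{"dx":-19.4,"dy":-20.4,"dz":0,"roll":0,"jaw":0.15},{"dx":-19.4,"dy":-20.4,"dz":0,"roll":0,"jaw":0.15},{"dx":-19.4,"dy":-20.4,"dz":0,"roll":0,"jaw":0.15},{"dx":-19.4,"dy":-20.4,"dz":0,"roll":0,"jaw":0.15},{"dx":-19.4,"dy":-20.4,"dz":0,"roll":0,"jaw":0.15},{"dx":-19.4,"dy":-20.4,"dz":0,"roll":0,"jaw":0.15}])

```text
time_s: 1.35
ee_pos: [0.3621, 0.3125, 0.3289]
eef_rot: [-3.141, -0.001, 3.117]
force: [0.6, 0.3, 0.7]
grip_width: 0.04
grip_force: 0.0
```

Emit:
send_rows(rows=[{"dx":-19.4,"dy":-20.4,"dz":0,"roll":0,"jaw":0.15},{"dx":-19.4,"dy":-20.4,"dz":0,"roll":0,"jaw":0.15},{"dx":-19.4,"dy":-20.4,"dz":0,"roll":0,"jaw":0.15},{"dx":-19.4,"dy":-20.4,"dz":0,"roll":0,"jaw":0.15},{"dx":-19.4,"dy":-20.4,"dz":0,"roll":0,"jaw":0.15},{"dx":-19.4,"dy":-20.4,"dz":0,"roll":0,"jaw":0.15},{"dx":-19.4,"dy":-20.4,"dz":0,"roll":0,"jaw":0.15},{"dx":-19.4,"dy":-20.4,"dz":0,"roll":0,"jaw":0.15},{"dx":-19.4,"dy":-20.4,"dz":0,"roll":0,"jaw":0.15},{"dx":-19.4,"dy":-20.4,"dz":0,"roll":0,"jaw":0.15},{"dx":0,"dy":0,"dz":0,"roll":0,"jaw":0.15},{"dx":0,"dy":0,"dz":0,"roll":0,"jaw":0.15}])

```text
time_s: 2.35
ee_pos: [0.5509, 0.1043, 0.3283]
eef_rot: [-3.141, -0.002, 3.116]
force: [0.5, -0.1, -0.6]
grip_width: 0.04
grip_force: 0.0
```

```bash
python3 - <<'E'
from h import *
st(); c=cam('wrist'); save('w1',c['frame']); W=cloud(c)*1000
print(-c['R'].T@c['t'],c['R'][2])
yaw=-0.0239; Q=W[np.isfinite(W[...,0])]
fx=(Q[:,0]-555.5)*np.cos(yaw)+(Q[:,1]-267.7)*np.sin(yaw); fy=-(Q[:,0]-555.5)*np.sin(yaw)+(Q[:,1]-267.7)*np.cos(yaw)
r=np.hypot(fy,Q[:,2]-30); 
b=(r>218)&(r<240)&(Q[:,2]<215)&(abs(fx)<70); print(b.sum(),fx[b].min(),fx[b].max(),np.percentile(fy[b],[5,50,95]),np.percentile(Q[b,2],[5,50,95]))
for s in (-1,1):
  k=b&(s*fx>20)&(s*fx<60); print(s,np.median(fy[k]))
plan(551.6,105.8,167,5)
E
```

```text
t 2.35 pos [550.9 104.3 328.3] rot [-1.800e+02 -1.000e-01  1.785e+02] F [ 0.5 -0.1 -0.6] w 40.0 gf 0.0 q [ 0.12  0.27  1.28  0.    1.59 -1.42]
[0.47787661 0.1061371  0.50793804] [ 0.24717353 -0.00658418 -0.96894886]
3819 -69.97696070312624 69.99586137931384 [-235.36176726 -152.64661241 -141.3648485 ] [ -0.77469634 202.8821631  206.80120211]
-1 -152.17447018888242
1 -152.96678576190246
total [ -1.1   0.8 161.7] row [-0.23  0.15 32.34]
```

View pics/w1.png

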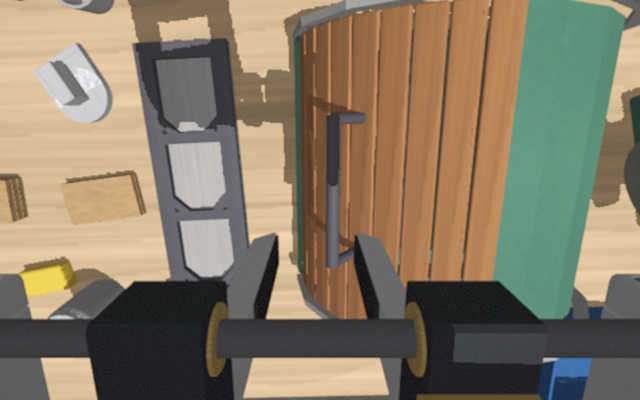

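Emit:
send_rows(rows=[{"dx":-1,"dy":10.5,"dz":29,"roll":0,"jaw":0.15},{"dx":0,"dy":0,"dz":30,"roll":0,"jaw":0.15},{"dx":0,"dy":0,"dz":30,"roll":0,"jaw":0.15},{"dx":0,"dy":0,"dz":30,"roll":0,"jaw":0.15},{"dx":0,"dy":0,"dz":30,"roll":0,"jaw":0.15},{"dx":0,"dy":0,"dz":0,"roll":0,"jaw":0.15},{"dx":0,"dy":0,"dz":0,"roll":0,"jaw":1},{"dx":0,"dy":0,"dz":0,"roll":0,"jaw":1},{"dx":0,"dy":0,"dz":0,"roll":0,"jaw":1},{"dx":0,"dy":0,"dz":0,"roll":0,"jaw":1},{"dx":0,"dy":0,"dz":0,"roll":0,"jaw":1}], force=15)

```text
time_s: 3.32
ee_pos: [0.5521, 0.1161, 0.1814]
eef_rot: [3.141, 0.002, 3.118]
force: [1.2, -0.1, 1.8]
grip_width: 0.0118
grip_force: 15.0
```

```bash
python3 - <<'E'
from h import *
st()
o=get_obs(); p=o['ee_pos']*1000
# arc rows: bar angle a0 -> 124deg+2
yaw=-.0239
fy=-(p[0]-555.5)*np.sin(yaw)+(p[1]-267.7)*np.cos(yaw); a0=np.degrees(np.arctan2(p[2]+19-30,-fy)); print('ang',a0,'r',np.hypot(fy,p[2]-11))
a=np.radians(np.linspace(a0,125,25)); print(np.c_[np.diff(-225*np.cos(a)),-np.diff(225*np.sin(a))].round(1).tolist())
E
```

```text
t 3.32 pos [552.1 116.1 181.4] rot [1.799e+02 1.000e-01 1.786e+02] F [ 1.2 -0.1  1.8] w 11.8 gf 15.0 q [ 0.14  0.35  1.51  0.    1.28 -1.41]
ang 48.34126388432651 r 228.13746391742038
[[9.6, -8.1], [10.0, -7.5], [10.4, -7.0], [10.8, -6.4], [11.1, -5.7], [11.4, -5.1], [11.7, -4.5], [11.9, -3.8], [12.1, -3.1], [12.3, -2.5], [12.4, -1.8], [12.5, -1.1], [12.5, -0.4], [12.5, 0.3], [12.5, 1.0], [12.4, 1.7], [12.3, 2.4], [12.2, 3.1], [12.0, 3.8], [11.7, 4.4], [11.5, 5.1], [11.2, 5.7], [10.8, 6.3], [10.5, 6.9]]
```

Emit:
send_rows(rows=[{"dx":0,"dy":9.6,"dz":-8.1,"roll":0,"jaw":1},{"dx":0,"dy":10,"dz":-7.5,"roll":0,"jaw":1},{"dx":0,"dy":10.4,"dz":-7,"roll":0,"jaw":1},{"dx":0,"dy":10.8,"dz":-6.4,"roll":0,"jaw":1},{"dx":0,"dy":11.1,"dz":-5.7,"roll":0,"jaw":1},{"dx":0,"dy":11.4,"dz":-5.1,"roll":0,"jaw":1},{"dx":0,"dy":11.7,"dz":-4.5,"roll":0,"jaw":1},{"dx":0,"dy":11.9,"dz":-3.8,"roll":0,"jaw":1},{"dx":0,"dy":12.1,"dz":-3.1,"roll":0,"jaw":1},{"dx":0,"dy":12.3,"dz":-2.5,"roll":0,"jaw":1},{"dx":0,"dy":12.4,"dz":-1.8,"roll":0,"jaw":1},{"dx":0,"dy":12.5,"dz":-1.1,"roll":0,"jaw":1}])

```text
time_s: 4.32
ee_pos: [0.5556, 0.2516, 0.2387]
eef_rot: [-3.141, 0.002, 3.117]
force: [2.7, -5.0, 2.3]
grip_width: 0.0115
grip_force: 15.0
```

```bash
python3 - <<'E'
from h import *
st(); p=get_obs()['ee_pos']*1000; print(np.hypot(p[1]-267.7,p[2]-11))
E
```

```text
t 4.32 pos [555.6 251.6 238.7] rot [-1.799e+02  1.000e-01  1.786e+02] F [ 2.7 -5.   2.3] w 11.5 gf 15.0 q [ 0.37  0.41  1.29 -0.    1.43 -1.18]
228.25460517739643
```

Emit:
send_rows(rows=[{"dx":0,"dy":12.5,"dz":-0.4,"roll":0,"jaw":1},{"dx":0,"dy":12.5,"dz":0.3,"roll":0,"jaw":1},{"dx":0,"dy":12.5,"dz":1,"roll":0,"jaw":1},{"dx":0,"dy":12.4,"dz":1.7,"roll":0,"jaw":1},{"dx":0,"dy":12.3,"dz":2.4,"roll":0,"jaw":1},{"dx":0,"dy":12.2,"dz":3.1,"roll":0,"jaw":1},{"dx":0,"dy":12,"dz":3.8,"roll":0,"jaw":1},{"dx":0,"dy":11.7,"dz":4.4,"roll":0,"jaw":1},{"dx":0,"dy":11.5,"dz":5.1,"roll":0,"jaw":1},{"dx":0,"dy":11.2,"dz":5.7,"roll":0,"jaw":1},{"dx":0,"dy":10.8,"dz":6.3,"roll":0,"jaw":1},{"dx":0,"dy":9,"dz":6,"roll":0,"jaw":1}])

```text
time_s: 5.32
ee_pos: [0.5582, 0.3933, 0.1968]
eef_rot: [-3.141, -0.0, 3.118]
force: [-2.2, -29.9, 22.1]
grip_width: 0.0127
grip_force: 14.9
```

```bash
python3 - <<'E'
from h import *
st(); p=get_obs()['ee_pos']*1000; print(np.hypot(p[1]-267.7,p[2]-11),np.degrees(np.arctan2(p[2]-11,267.7-p[1])))
E
```

```text
t 5.32 pos [558.2 393.3 196.8] rot [-180.    -0.   178.6] F [ -2.2 -29.9  22.1] w 12.7 gf 14.9 q [ 0.56  0.61  1.09 -0.    1.44 -0.99]
224.28789036293853 124.06198147251675
```

Emit:
send_rows(rows=[{"dx":0,"dy":0,"dz":0,"roll":0,"jaw":0.15},{"dx":0,"dy":0,"dz":0,"roll":0,"jaw":0.15},{"dx":0,"dy":0,"dz":-30,"roll":0,"jaw":0.15},{"dx":0,"dy":0,"dz":-40,"roll":0,"jaw":0.15},{"dx":0,"dy":0,"dz":-40,"roll":7,"jaw":0.15},{"dx":0,"dy":0,"dz":-20,"roll":7,"jaw":0.15},{"dx":0,"dy":0,"dz":0,"roll":7,"jaw":0.15},{"dx":0,"dy":0,"dz":0,"roll":7,"jaw":0.15},{"dx":0,"dy":0,"dz":0,"roll":7,"jaw":0.15},{"dx":0,"dy":0,"dz":0,"roll":7,"jaw":0.15},{"dx":0,"dy":0,"dz":0,"roll":7,"jaw":0.15},{"dx":0,"dy":0,"dz":0,"roll":7,"jaw":0.15}])

```text
time_s: 6.32
ee_pos: [0.558, 0.3928, 0.3273]
eef_rot: [-3.141, -0.001, 2.135]
force: [-0.1, 0.2, 0.1]
grip_width: 0.0401
grip_force: 0.0
```

Emit:
send_rows(rows=[{"dx":0,"dy":0,"dz":0,"roll":7,"jaw":-1},{"dx":0,"dy":0,"dz":0,"roll":7,"jaw":-1},{"dx":0,"dy":0,"dz":0,"roll":7,"jaw":-1},{"dx":0,"dy":0,"dz":0,"roll":7,"jaw":-1},{"dx":0,"dy":0,"dz":0,"roll":6,"jaw":-1},{"dx":-41,"dy":0,"dz":0,"roll":0,"jaw":-1},{"dx":-41,"dy":0,"dz":0,"roll":0,"jaw":-1},{"dx":-41,"dy":0,"dz":0,"roll":0,"jaw":-1},{"dx":-41,"dy":0,"dz":0,"roll":0,"jaw":-1},{"dx":-41,"dy":0,"dz":0,"roll":0,"jaw":-1},{"dx":-41,"dy":0,"dz":0,"roll":0,"jaw":-1},{"dx":-41,"dy":0,"dz":0,"roll":0,"jaw":-1}])

```text
time_s: 7.32
ee_pos: [0.5509, 0.104, 0.3276]
eef_rot: [-3.141, -0.001, 1.547]
force: [1.6, 0.8, 1.2]
grip_width: 0.0941
grip_force: 0.0
```

Emit:
send_rows(rows=[{"dx":-10,"dy":0,"dz":0,"roll":0,"jaw":-1},{"dx":0,"dy":0,"dz":0,"roll":0,"jaw":-1},{"dx":0,"dy":0,"dz":0,"roll":0,"jaw":-1}])

```text
time_s: 7.57
ee_pos: [0.5513, 0.0958, 0.3277]
eef_rot: [-3.142, -0.001, 1.546]
force: [-0.2, 0.3, -0.4]
grip_width: 0.0936
grip_force: 0.0
```

```bash
python3 - <<'E'
from h import *
st(); c=cam('wrist'); save('w2',c['frame']); W=cloud(c)*1000; np.savez('w2.npz',W=W,f=c['frame'])
E
```

```text
t 7.57 pos [551.3  95.8 327.7] rot [-180.    -0.    88.6] F [-0.2  0.3 -0.4] w 93.6 gf 0.0 q [0.11 0.26 1.29 0.   1.59 0.13]
```

View pics/w2.png

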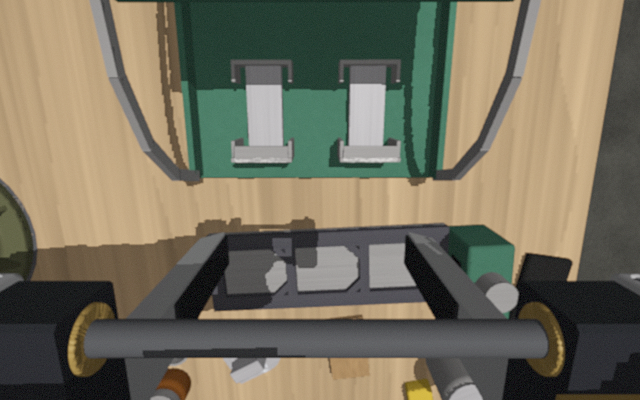

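```bash
python3 - <<'E'
from h import *
d=np.load('w2.npz'); W=d['W']; f=d['f'].astype(int)
def rep(name,u0,u1,v0,v1,zl,zh):
    w=W[v0:v1,u0:u1].reshape(-1,3); w=w[(w[:,2]>zl)&(w[:,2]<zh)]
    print(name,len(w),'x',np.percentile(w[:,0],[1,50,99]).round(1),'y',np.percentile(w[:,1],[1,50,99]).round(1),'z',np.median(w[:,2]).round(1), 'xmid',((w[:,0].min()+w[:,0].max())/2).round(1))
    return w
for n,u in(('bay0',222),('bay1',330)):
    rep(n+' lip',u,u+80,130,170,64,85)
    rep(n+' end',u,u+80,55,85,40,52)
    rep(n+' plinth',u,u+80,88,138,25,37)
    for v in (100,130):
        r=W[v,u:u+80]; k=(r[:,2]>24)&(r[:,2]<40); print(v,r[k,0].min().round(1),r[k,0].max().round(1))
# predicted
ya=-.0239
for n,x in(('bay0',-66),('bay1',66)):
    print(n,'pred',555.5+x*np.cos(ya)+99*np.sin(ya),267.7+x*np.sin(ya)-99*np.cos(ya))
W2=np.load('w2.npz')['W']; m=(W2[...,2]>7)&(W2[...,2]<17)&(W2[...,1]<160)&(W2[...,1]>60)&(W2[...,0]>380)&(W2[...,0]<740)
p=W2[m]; print('base front y',np.percentile(p[:,1],1)); 
E
```

```text
bay0 lip 992 x [448.6 484.8 520.3] y [108.7 118.6 132.3] z 73.1 xmid 484.2
bay0 end 429 x [450.2 484.5 522.9] y [203.8 224.4 228.4] z 46.0 xmid 486.4
bay0 plinth 1719 x [463.9 485.7 507.4] y [134.9 166.3 196.3] z 30.2 xmid 485.4
100 464.9 507.2
130 463.4 506.7
bay1 lip 1012 x [579.8 615.7 652.4] y [105.5 115.5 129.4] z 73.1 xmid 616.2
bay1 end 460 x [582.  618.9 654.8] y [200.7 221.7 226.2] z 46.1 xmid 618.6
bay1 plinth 1713 x [595.5 617.2 639. ] y [131.7 163.3 193. ] z 30.2 xmid 617.6
100 595.8 639.0
130 595.4 638.6
bay0 pred 487.15297428297487 170.30552338229694
bay1 pred 619.1152762174854 167.15102371593713
base front y 75.78993485564489
```

```bash
python3 -c "
from h import *
plan(595,-197,120,8,np.radians(96))"
```

```text
roll total -7.34
total [-296.5   12.7  207.6] row [-37.06   1.59  25.94]
```

Emit:
send_rows(rows=[{"dx":0,"dy":0,"dz":0,"roll":-3.7,"jaw":-1},{"dx":0,"dy":0,"dz":0,"roll":-3.7,"jaw":-1},{"dx":-37,"dy":1.6,"dz":20,"roll":0,"jaw":-1},{"dx":-37,"dy":1.6,"dz":20,"roll":0,"jaw":-1},{"dx":-37,"dy":1.6,"dz":20,"roll":0,"jaw":-1},{"dx":-37,"dy":1.6,"dz":20,"roll":0,"jaw":-1},{"dx":-37,"dy":1.6,"dz":20,"roll":0,"jaw":-1},{"dx":-37,"dy":1.6,"dz":20,"roll":0,"jaw":-1},{"dx":-37,"dy":1.6,"dz":20,"roll":0,"jaw":-1},{"dx":-37,"dy":1.6,"dz":20,"roll":0,"jaw":-1},{"dx":0,"dy":0,"dz":0,"roll":0,"jaw":-1},{"dx":0,"dy":0,"dz":0,"roll":0,"jaw":-1}])

```text
time_s: 8.62
ee_pos: [0.5949, -0.1943, 0.1673]
eef_rot: [-3.139, -0.002, 1.676]
force: [0.6, 1.0, 0.1]
grip_width: 0.094
grip_force: 0.0
```

```bash
python3 -c "
from h import *
st(); c=cam('wrist'); save('w3',c['frame']); print(proj(c,[.595,-.197,.02]))
plan(595,-197,4,5)"
```

```text
t 8.62 pos [ 594.9 -194.3  167.3] rot [-1.799e+02 -1.000e-01  9.600e+01] F [0.6 1.  0.1] w 94.0 gf 0.0 q [-0.37  0.5   1.33  0.    1.31 -0.48]
[317.67410436 192.6609412 ]
total [ -3.6  -0.6 164.7] row [-0.72 -0.12 32.94]
```

View pics/w3.png

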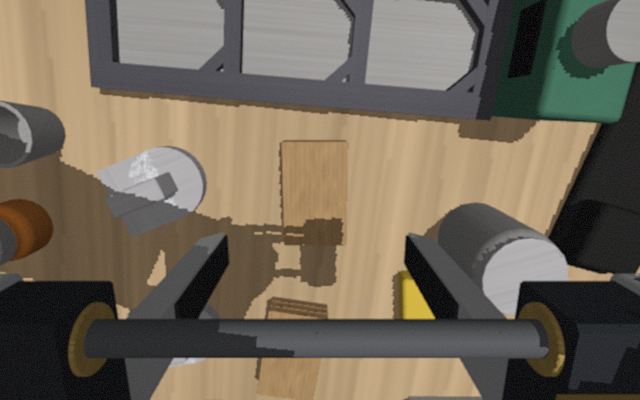

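Emit:
send_rows(rows=[{"dx":-1,"dy":-1,"dz":36,"roll":0,"jaw":-1},{"dx":-1,"dy":-1,"dz":36,"roll":0,"jaw":-1},{"dx":0,"dy":0,"dz":36,"roll":0,"jaw":-1},{"dx":0,"dy":0,"dz":36,"roll":0,"jaw":-1},{"dx":0,"dy":0,"dz":19,"roll":0,"jaw":-1},{"dx":0,"dy":0,"dz":0,"roll":0,"jaw":-1},{"dx":0,"dy":0,"dz":0,"roll":0,"jaw":1},{"dx":0,"dy":0,"dz":0,"roll":0,"jaw":1},{"dx":0,"dy":0,"dz":0,"roll":0,"jaw":1},{"dx":0,"dy":0,"dz":0,"roll":0,"jaw":1},{"dx":0,"dy":0,"dz":0,"roll":0,"jaw":1},{"dx":0,"dy":0,"dz":0,"roll":0,"jaw":1}], force=25)

```text
time_s: 9.67
ee_pos: [0.5933, -0.197, 0.0072]
eef_rot: [3.14, 0.001, 1.676]
force: [-1.4, 1.3, 6.4]
grip_width: 0.0594
grip_force: 25.0
```

Emit:
send_rows(rows=[{"dx":0,"dy":0,"dz":0,"roll":0,"jaw":1},{"dx":0,"dy":0,"dz":-10,"roll":0,"jaw":1},{"dx":0,"dy":0,"dz":-20,"roll":0,"jaw":1},{"dx":0,"dy":0,"dz":-30,"roll":0,"jaw":1},{"dx":0,"dy":0,"dz":-40,"roll":0,"jaw":1},{"dx":0,"dy":0,"dz":-40,"roll":0,"jaw":1},{"dx":0,"dy":0,"dz":-20,"roll":0,"jaw":1},{"dx":0,"dy":0,"dz":0,"roll":3.7,"jaw":1},{"dx":0,"dy":0,"dz":0,"roll":3.7,"jaw":1},{"dx":0,"dy":0,"dz":0,"roll":0,"jaw":1}])

```text
time_s: 10.5
ee_pos: [0.5928, -0.1969, 0.1671]
eef_rot: [3.141, 0.0, 1.544]
force: [-0.7, -0.6, -1.1]
grip_width: 0.0599
grip_force: 25.0
```

```bash
python3 -c "
from h import *
st(); plan(486+.5,170.8+14,125,12)"
```

```text
t 10.5 pos [ 592.8 -196.9  167.1] rot [180.    0.   88.5] F [-0.7 -0.6 -1.1] w 59.9 gf 25.0 q [-0.38  0.5   1.34 -0.    1.31 -0.35]
total [ 378.7 -116.6   42.1] row [31.55 -9.72  3.51]
```

Emit:
send_rows(rows=[{"dx":31.5,"dy":-9.7,"dz":0,"roll":0,"jaw":1},{"dx":31.5,"dy":-9.7,"dz":0,"roll":0,"jaw":1},{"dx":31.5,"dy":-9.7,"dz":0,"roll":0,"jaw":1},{"dx":31.5,"dy":-9.7,"dz":0,"roll":0,"jaw":1},{"dx":31.5,"dy":-9.7,"dz":0,"roll":0,"jaw":1},{"dx":31.5,"dy":-9.7,"dz":0,"roll":0,"jaw":1},{"dx":31.5,"dy":-9.7,"dz":0,"roll":0,"jaw":1},{"dx":31.5,"dy":-9.7,"dz":0,"roll":0,"jaw":1},{"dx":31.5,"dy":-9.7,"dz":0,"roll":0,"jaw":1},{"dx":31.5,"dy":-9.7,"dz":0,"roll":0,"jaw":1},{"dx":31.5,"dy":-9.7,"dz":0,"roll":0,"jaw":1},{"dx":31.5,"dy":-9.7,"dz":0,"roll":0,"jaw":1}])

```text
time_s: 11.5
ee_pos: [0.4848, 0.1852, 0.1665]
eef_rot: [-3.141, 0.0, 1.549]
force: [1.4, 0.5, -1.5]
grip_width: 0.0596
grip_force: 25.0
```

Emit:
send_rows(rows=[{"dx":0,"dy":0,"dz":20,"roll":0,"jaw":1},{"dx":0,"dy":0,"dz":20,"roll":0,"jaw":1},{"dx":0,"dy":0,"dz":0,"roll":0,"jaw":1},{"dx":0,"dy":0,"dz":0,"roll":0,"jaw":1}])

```text
time_s: 11.83
ee_pos: [0.4852, 0.1836, 0.1261]
eef_rot: [-3.14, 0.001, 1.548]
force: [0.3, -0.1, -0.4]
grip_width: 0.0594
grip_force: 25.0
```

```bash
python3 - <<'E'
from h import *
st(); c=cam('wrist'); save('w4',c['frame']); W=cloud(c)*1000; np.savez('w4.npz',W=W,f=c['frame']) 
p=get_obs()['ee_pos']*1000
w=W.reshape(-1,3)
k=(abs(w[:,2]-(p[2]+13))<8)&(abs(w[:,0]-p[0])<45)&(abs(w[:,1]-p[1])<75); q=w[k]; print('pile',k.sum(),np.percentile(q,[1,50,99],axis=0).round(1).tolist())
# x-extent of pile per y
for y in range(int(p[1])-45,int(p[1])+50,15):
    r=q[abs(q[:,1]-y)<4]; 
    if len(r): print(y,r[:,0].min().round(1),r[:,0].max().round(1),np.median(r[:,2]).round(1))
E
```

```text
t 11.83 pos [485.2 183.6 126.1] rot [-179.9    0.    88.7] F [ 0.3 -0.1 -0.4] w 59.4 gf 25.0 q [ 0.29  0.31  1.7  -0.    1.13  0.31]
pile 19568 [[451.3, 151.0, 135.2], [484.4, 193.8, 139.2], [517.6, 230.8, 145.1]]
153 453.8 513.7 139.2
168 453.9 513.9 139.3
183 454.1 514.3 139.3
198 442.7 514.4 139.3
213 454.9 515.0 139.3
228 455.1 515.2 139.1
```

View pics/w4.png

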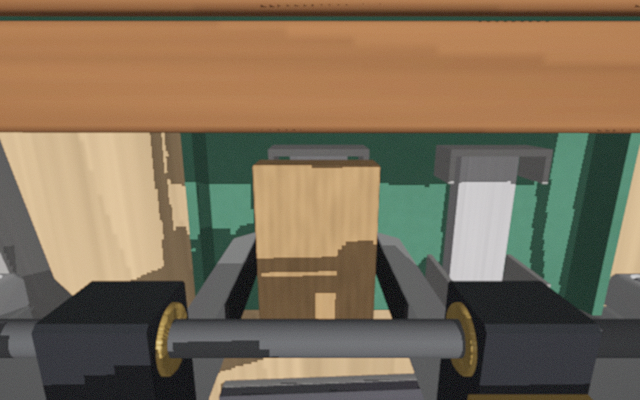

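Emit:
send_rows(rows=[{"dx":3,"dy":1.6,"dz":0,"roll":0,"jaw":1},{"dx":0,"dy":0,"dz":20,"roll":0,"jaw":1},{"dx":0,"dy":0,"dz":20,"roll":0,"jaw":1},{"dx":0,"dy":0,"dz":20,"roll":0,"jaw":1},{"dx":0,"dy":0,"dz":8,"roll":0,"jaw":1},{"dx":0,"dy":0,"dz":0,"roll":0,"jaw":1}], force=12)

```text
time_s: 12.38
ee_pos: [0.487, 0.1865, 0.0575]
eef_rot: [-3.14, 0.001, 1.547]
force: [-0.2, -0.5, -1.4]
grip_width: 0.06
grip_force: 12.0
```

Emit:
send_rows(rows=[{"dx":0,"dy":0,"dz":3,"roll":0,"jaw":1},{"dx":0,"dy":0,"dz":2,"roll":0,"jaw":1},{"dx":0,"dy":0,"dz":2,"roll":0,"jaw":1},{"dx":0,"dy":0,"dz":2,"roll":0,"jaw":1},{"dx":0,"dy":0,"dz":0,"roll":0,"jaw":1}])

```text
time_s: 12.8
ee_pos: [0.4877, 0.1868, 0.0496]
eef_rot: [3.14, -0.0, 1.547]
force: [0.9, -1.0, 0.7]
grip_width: 0.0597
grip_force: 12.0
```

```bash
cat >> h.py <<'E'
def pile(name=None):
    c=cam('wrist'); W=cloud(c)*1000; o=get_obs(); p=o['ee_pos']*1000; w=W.reshape(-1,3)
    if name: save(name,c['frame'])
    for y in range(-55,60,10):
        k=(abs(w[:,1]-p[1]-y)<2)&(abs(w[:,0]-p[0])<24)&(w[:,2]<p[2]+70)
        if k.sum()>5: print(y, 'z',np.median(w[k,2]).round(1),end='; ')
    print()
E
python3 -c "
from h import *
st(); pile('w5')"
```

```text
t 12.8 pos [487.7 186.8  49.6] rot [179.9  -0.   88.6] F [ 0.9 -1.   0.7] w 59.7 gf 12.0 q [ 0.3   0.43  1.75 -0.    0.97  0.32]
-35 z 59.7; -25 z 60.6; -15 z 61.5; -5 z 62.5; 5 z 63.4; 15 z 64.3; 25 z 65.2; 35 z 66.1;
```

Emit:
send_rows(rows=[{"dx":0,"dy":-0.5,"dz":2,"roll":0,"jaw":1},{"dx":0,"dy":0,"dz":2,"roll":0,"jaw":1},{"dx":0,"dy":0,"dz":1,"roll":0,"jaw":1},{"dx":-4,"dy":0,"dz":0,"roll":0,"jaw":1},{"dx":-4,"dy":0,"dz":0,"roll":0,"jaw":1},{"dx":-4,"dy":0,"dz":0,"roll":0,"jaw":1},{"dx":-4,"dy":0,"dz":0,"roll":0,"jaw":1},{"dx":0,"dy":0,"dz":0,"roll":0,"jaw":1}])

```text
time_s: 13.52
ee_pos: [0.4862, 0.17, 0.0441]
eef_rot: [-3.141, 0.0, 1.546]
force: [-0.1, -0.6, 0.1]
grip_width: 0.0602
grip_force: 12.0
```

```bash
python3 -c "
from h import *
st(); pile('w5')"
```

```text
t 13.52 pos [486.2 170.   44.1] rot [-180.     0.    88.6] F [-0.1 -0.6  0.1] w 60.2 gf 12.0 q [ 0.27  0.42  1.77 -0.    0.95  0.29]
-55 z 73.3; -45 z 73.4; -35 z 53.1; -25 z 54.7; -15 z 56.4; -5 z 58.0; 5 z 59.6; 15 z 61.2; 25 z 62.9; 35 z 64.5; 45 z 61.4; 55 z 46.3;
```

Emit:
send_rows(rows=[{"dx":0,"dy":0,"dz":3,"roll":0,"jaw":1},{"dx":0,"dy":0,"dz":0,"roll":0,"jaw":0},{"dx":0,"dy":0,"dz":0,"roll":0,"jaw":-0.6},{"dx":0,"dy":0,"dz":0,"roll":0,"jaw":-0.8},{"dx":0,"dy":0,"dz":0,"roll":0,"jaw":-0.8},{"dx":0,"dy":0,"dz":0,"roll":0,"jaw":-0.8}])

```text
time_s: 14.07
ee_pos: [0.4863, 0.1709, 0.0412]
eef_rot: [-3.142, 0.0, 1.547]
force: [0.5, 0.2, 0.3]
grip_width: 0.0823
grip_force: 0.0
```

```bash
python3 -c "
from h import *
st(); pile('w5')"
```

```text
t 14.07 pos [486.3 170.9  41.2] rot [-180.     0.    88.6] F [0.5 0.2 0.3] w 82.3 gf 0.0 q [0.27 0.43 1.77 0.   0.94 0.29]
-55 z 73.3; -45 z 73.2; -35 z 50.2; -25 z 50.3; -15 z 50.3; -5 z 50.3; 5 z 50.3; 15 z 50.3; 25 z 50.3; 35 z 50.3; 45 z 50.3; 55 z 46.3;
```

Emit:
send_rows(rows=[{"dx":0,"dy":0,"dz":-32,"roll":0,"jaw":-0.8},{"dx":0,"dy":0,"dz":-32,"roll":0,"jaw":-0.8},{"dx":0,"dy":0,"dz":-32,"roll":0,"jaw":-0.8},{"dx":0,"dy":0,"dz":-32,"roll":0,"jaw":-0.8},{"dx":0,"dy":0,"dz":0,"roll":1.2,"jaw":-1}])

```text
time_s: 14.53
ee_pos: [0.4885, 0.1714, 0.1754]
eef_rot: [3.133, -0.003, 1.526]
force: [0.6, 0.1, 0.0]
grip_width: 0.0879
grip_force: 0.0
```

```bash
python3 -c "
from h import *
st(); plan(588,-367,168,16)"
```

```text
t 14.53 pos [488.5 171.4 175.4] rot [179.5  -0.2  87.4] F [0.6 0.1 0. ] w 87.9 gf 0.0 q [0.27 0.25 1.66 0.   1.23 0.31]
total [-533.5  123.4    7.4] row [-33.34   7.71   0.46]
```

Emit:
send_rows(rows=[{"dx":-33.3,"dy":7.7,"dz":0,"roll":0,"jaw":-1},{"dx":-33.3,"dy":7.7,"dz":0,"roll":0,"jaw":-1},{"dx":-33.3,"dy":7.7,"dz":0,"roll":0,"jaw":-1},{"dx":-33.3,"dy":7.7,"dz":0,"roll":0,"jaw":-1},{"dx":-33.3,"dy":7.7,"dz":0,"roll":0,"jaw":-1},{"dx":-33.3,"dy":7.7,"dz":0,"roll":0,"jaw":-1},{"dx":-33.3,"dy":7.7,"dz":0,"roll":0,"jaw":-1},{"dx":-33.3,"dy":7.7,"dz":0,"roll":0,"jaw":-1}])

```text
time_s: 15.2
ee_pos: [0.5359, -0.0998, 0.1689]
eef_rot: [-3.141, -0.0, 1.526]
force: [1.2, 1.1, -0.8]
grip_width: 0.0941
grip_force: 0.0
```

Emit:
send_rows(rows=[{"dx":-33.3,"dy":7.7,"dz":0,"roll":0,"jaw":-1},{"dx":-33.3,"dy":7.7,"dz":0,"roll":0,"jaw":-1},{"dx":-33.3,"dy":7.7,"dz":0,"roll":0,"jaw":-1},{"dx":-33.3,"dy":7.7,"dz":0,"roll":0,"jaw":-1},{"dx":-33.3,"dy":7.7,"dz":0,"roll":0,"jaw":-1},{"dx":-33.3,"dy":7.7,"dz":0,"roll":0,"jaw":-1},{"dx":-33.3,"dy":7.7,"dz":0,"roll":0,"jaw":-1},{"dx":-33.3,"dy":7.7,"dz":0,"roll":0,"jaw":-1},{"dx":0,"dy":0,"dz":0,"roll":0,"jaw":-1},{"dx":0,"dy":0,"dz":0,"roll":0,"jaw":-1}])

```text
time_s: 16.03
ee_pos: [0.5851, -0.3682, 0.1677]
eef_rot: [-3.14, -0.001, 1.524]
force: [-0.4, 0.7, 0.2]
grip_width: 0.094
grip_force: 0.0
```

```bash
python3 - <<'E'
from h import *
st(); c=cam('wrist'); save('w6',c['frame']); W=cloud(c)*1000; w=W.reshape(-1,3)
k=(abs(w[:,2]-30)<4)&(abs(w[:,0]-588)<60)&(abs(w[:,1]+367)<75)
m=k.reshape(400,640).astype(np.uint8); n,l,s,_=cv2.connectedComponentsWithStats(m); i=1+s[1:,4].argmax(); q=W[l==i]
print(s[i],cv2.minAreaRect(q[:,:2].astype(np.float32)),np.percentile(q[:,2],[5,50,95])); plan(588,-367,4,5)
E
```

```text
t 16.03 pos [ 585.1 -368.2  167.7] rot [-179.9   -0.    87.3] F [-0.4  0.7  0.2] w 94.0 gf 0.0 q [-0.61  0.65  1.1   0.    1.39 -0.57]
[ 286  137   68  109 7057] ((586.2040405273438, -369.9571533203125), (100.3294448852539, 60.01911163330078), 86.78926849365234) [29.08295077 30.24026124 31.38219955]
total [1.000e-01 2.700e+00 1.642e+02] row [3.000e-02 5.400e-01 3.284e+01]
```

Emit:
send_rows(rows=[{"dx":-1.3,"dy":1.5,"dz":36,"roll":0.5,"jaw":-1},{"dx":0,"dy":0,"dz":36,"roll":0,"jaw":-1},{"dx":0,"dy":0,"dz":36,"roll":0,"jaw":-1},{"dx":0,"dy":0,"dz":36,"roll":0,"jaw":-1},{"dx":0,"dy":0,"dz":19,"roll":0,"jaw":-1},{"dx":0,"dy":0,"dz":0,"roll":0,"jaw":-1},{"dx":0,"dy":0,"dz":0,"roll":0,"jaw":1},{"dx":0,"dy":0,"dz":0,"roll":0,"jaw":1},{"dx":0,"dy":0,"dz":0,"roll":0,"jaw":1},{"dx":0,"dy":0,"dz":0,"roll":0,"jaw":1},{"dx":0,"dy":0,"dz":0,"roll":0,"jaw":1},{"dx":0,"dy":0,"dz":0,"roll":0,"jaw":1}], force=25)

```text
time_s: 17.08
ee_pos: [0.5872, -0.3684, 0.0068]
eef_rot: [3.141, 0.0, 1.517]
force: [-0.2, 0.7, 2.6]
grip_width: 0.0599
grip_force: 25.0
```

Emit:
send_rows(rows=[{"dx":0,"dy":0,"dz":0,"roll":0,"jaw":1},{"dx":0,"dy":0,"dz":-10,"roll":0,"jaw":1},{"dx":0,"dy":0,"dz":-20,"roll":0,"jaw":1},{"dx":0,"dy":0,"dz":-30,"roll":0,"jaw":1},{"dx":0,"dy":0,"dz":-40,"roll":0,"jaw":1},{"dx":0,"dy":0,"dz":-40,"roll":0,"jaw":1},{"dx":0,"dy":0,"dz":-20,"roll":0,"jaw":1},{"dx":0,"dy":0,"dz":0,"roll":-1.8,"jaw":1},{"dx":0,"dy":0,"dz":0,"roll":0,"jaw":1},{"dx":0,"dy":0,"dz":0,"roll":0,"jaw":1}])

```text
time_s: 17.92
ee_pos: [0.5867, -0.3682, 0.1659]
eef_rot: [-3.141, -0.001, 1.548]
force: [0.4, -0.3, -2.1]
grip_width: 0.0596
grip_force: 25.0
```

```bash
python3 -c "
from h import *
st(); plan(618.5+.4,167.8+16,126,16)"
```

```text
t 17.92 pos [ 586.7 -368.2  165.9] rot [-179.9   -0.    88.7] F [ 0.4 -0.3 -2.1] w 59.6 gf 25.0 q [-0.61  0.66  1.09 -0.    1.39 -0.59]
total [552.6  19.6  39.9] row [34.53  1.22  2.49]
```

Emit:
send_rows(rows=[{"dx":34.5,"dy":1.2,"dz":0,"roll":0,"jaw":1},{"dx":34.5,"dy":1.2,"dz":0,"roll":0,"jaw":1},{"dx":34.5,"dy":1.2,"dz":0,"roll":0,"jaw":1},{"dx":34.5,"dy":1.2,"dz":0,"roll":0,"jaw":1},{"dx":34.5,"dy":1.2,"dz":0,"roll":0,"jaw":1},{"dx":34.5,"dy":1.2,"dz":0,"roll":0,"jaw":1},{"dx":34.5,"dy":1.2,"dz":0,"roll":0,"jaw":1},{"dx":34.5,"dy":1.2,"dz":0,"roll":0,"jaw":1}])

```text
time_s: 18.58
ee_pos: [0.602, -0.0909, 0.1652]
eef_rot: [-3.139, -0.0, 1.548]
force: [0.5, 0.3, -1.2]
grip_width: 0.0595
grip_force: 25.0
```

Emit:
send_rows(rows=[{"dx":34.5,"dy":1.2,"dz":0,"roll":0,"jaw":1},{"dx":34.5,"dy":1.2,"dz":0,"roll":0,"jaw":1},{"dx":34.5,"dy":1.2,"dz":0,"roll":0,"jaw":1},{"dx":34.5,"dy":1.2,"dz":0,"roll":0,"jaw":1},{"dx":34.5,"dy":1.2,"dz":0,"roll":0,"jaw":1},{"dx":34.5,"dy":1.2,"dz":0,"roll":0,"jaw":1},{"dx":34.5,"dy":1.2,"dz":0,"roll":0,"jaw":1},{"dx":34.5,"dy":1.2,"dz":0,"roll":0,"jaw":1},{"dx":0,"dy":0,"dz":20,"roll":0,"jaw":1},{"dx":0,"dy":0,"dz":20,"roll":0,"jaw":1},{"dx":0,"dy":0,"dz":0,"roll":0,"jaw":1},{"dx":0,"dy":0,"dz":0,"roll":0,"jaw":1}])

```text
time_s: 19.58
ee_pos: [0.6177, 0.1828, 0.1249]
eef_rot: [-3.138, 0.001, 1.548]
force: [-0.7, -0.5, -0.6]
grip_width: 0.0599
grip_force: 25.0
```

```bash
python3 - <<'E'
from h import *
st(); c=cam('wrist'); save('w7',c['frame']); W=cloud(c)*1000
p=get_obs()['ee_pos']*1000
w=W.reshape(-1,3)
k=(abs(w[:,2]-(p[2]+23))<6)&(abs(w[:,0]-p[0])<34)&(abs(w[:,1]-p[1])<75); q=w[k]; print('pile',k.sum(),np.percentile(q,[1,50,99],axis=0).round(1).tolist())
for y in range(int(p[1])-45,int(p[1])+50,15):
    r=q[abs(q[:,1]-y)<4]; 
    if len(r): print(y,r[:,0].min().round(1),r[:,0].max().round(1),np.median(r[:,2]).round(1))
plan(618.9,183.8,126,1)
E
```

```text
t 19.58 pos [617.7 182.8 124.9] rot [-1.798e+02  1.000e-01  8.870e+01] F [-0.7 -0.5 -0.6] w 59.9 gf 25.0 q [ 0.23  0.58  1.31 -0.    1.25  0.25]
pile 20568 [[587.0, 132.8, 146.5], [617.1, 195.6, 148.4], [646.9, 231.0, 151.0]]
137 586.0 640.0 148.8
152 593.0 645.9 148.0
167 586.3 646.2 148.4
182 586.5 647.0 148.5
197 584.4 647.0 148.4
212 587.3 647.6 148.4
227 587.7 647.7 148.4
total [1.  0.5 0.4] row [1.03 0.5  0.39]
```

View pics/w7.png

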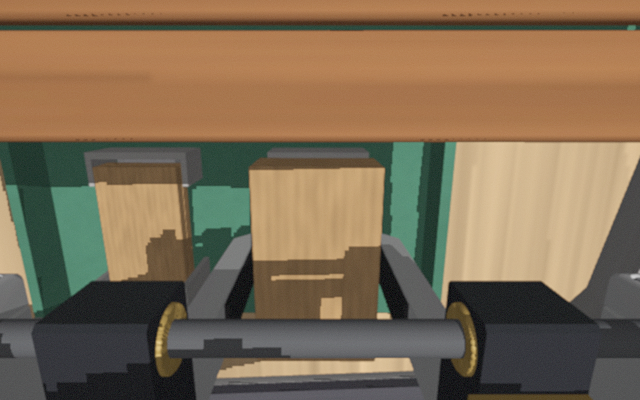

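Emit:
send_rows(rows=[{"dx":1,"dy":1,"dz":0,"roll":0,"jaw":1},{"dx":0,"dy":0,"dz":20,"roll":0,"jaw":1},{"dx":0,"dy":0,"dz":20,"roll":0,"jaw":1},{"dx":0,"dy":0,"dz":20,"roll":0,"jaw":1},{"dx":0,"dy":0,"dz":8,"roll":0,"jaw":1},{"dx":0,"dy":0,"dz":0,"roll":0,"jaw":1}], force=12)

```text
time_s: 20.13
ee_pos: [0.619, 0.1837, 0.0572]
eef_rot: [-3.14, 0.001, 1.548]
force: [0.2, 0.2, -2.0]
grip_width: 0.06
grip_force: 12.0
```

Emit:
send_rows(rows=[{"dx":0,"dy":0,"dz":3,"roll":0,"jaw":1},{"dx":0,"dy":0,"dz":2,"roll":0,"jaw":1},{"dx":0,"dy":0,"dz":2,"roll":0,"jaw":1},{"dx":0,"dy":0,"dz":2,"roll":0,"jaw":1},{"dx":0,"dy":0,"dz":2,"roll":0,"jaw":1},{"dx":0,"dy":0,"dz":1,"roll":0,"jaw":1},{"dx":0,"dy":0,"dz":0,"roll":0,"jaw":1}])

```text
time_s: 20.72
ee_pos: [0.6197, 0.184, 0.0464]
eef_rot: [3.141, -0.0, 1.549]
force: [0.7, -1.7, 0.6]
grip_width: 0.06
grip_force: 12.0
```

```bash
python3 -c "
from h import *
st(); pile('w8')"
```

```text
t 20.72 pos [619.7 184.   46.4] rot [180.   -0.   88.7] F [ 0.7 -1.7  0.6] w 60.0 gf 12.0 q [ 0.23  0.67  1.36 -0.    1.11  0.25]
-25 z 65.9; -15 z 67.7; -5 z 69.4; 5 z 71.2; 15 z 72.9; 25 z 74.6; 35 z 76.3;
```

Emit:
send_rows(rows=[{"dx":-4,"dy":-0.7,"dz":0,"roll":0,"jaw":1},{"dx":-4,"dy":0,"dz":0,"roll":0,"jaw":1},{"dx":-4,"dy":0,"dz":0,"roll":0,"jaw":1},{"dx":-4,"dy":0,"dz":0,"roll":0,"jaw":1},{"dx":0,"dy":0,"dz":0,"roll":0,"jaw":1},{"dx":0,"dy":0,"dz":2,"roll":0,"jaw":1},{"dx":0,"dy":0,"dz":0,"roll":0,"jaw":1}])

```text
time_s: 21.35
ee_pos: [0.6185, 0.1681, 0.0441]
eef_rot: [3.141, 0.0, 1.549]
force: [0.5, -1.0, -0.6]
grip_width: 0.0603
grip_force: 12.0
```

```bash
python3 -c "
from h import *
st(); pile('w8')"
```

```text
t 21.35 pos [618.5 168.1  44.1] rot [180.    0.   88.7] F [ 0.5 -1.  -0.6] w 60.3 gf 12.0 q [ 0.21  0.66  1.38 -0.    1.1   0.23]
-55 z 73.2; -45 z 73.4; -25 z 64.2; -15 z 65.7; -5 z 67.2; 5 z 68.7; 15 z 70.2; 25 z 71.6; 35 z 73.1; 45 z 74.3; 55 z 46.2;
```

Emit:
send_rows(rows=[{"dx":0,"dy":0,"dz":0,"roll":0,"jaw":0},{"dx":0,"dy":0,"dz":0,"roll":0,"jaw":-0.6},{"dx":0,"dy":0,"dz":0,"roll":0,"jaw":-0.8},{"dx":0,"dy":0,"dz":0,"roll":0,"jaw":-0.8},{"dx":0,"dy":0,"dz":0,"roll":0,"jaw":-0.8}])

```text
time_s: 21.82
ee_pos: [0.6184, 0.1682, 0.0443]
eef_rot: [3.141, -0.0, 1.549]
force: [0.1, -0.0, -0.2]
grip_width: 0.0826
grip_force: 0.0
```

```bash
python3 -c "
from h import *
st(); pile('w8')"
```

```text
t 21.82 pos [618.4 168.2  44.3] rot [180.   -0.   88.7] F [ 0.1 -0.  -0.2] w 82.6 gf 0.0 q [0.21 0.66 1.38 0.   1.1  0.23]
-55 z 73.3; -45 z 73.4; -25 z 60.3; -15 z 60.3; -5 z 60.3; 5 z 60.3; 15 z 60.3; 25 z 60.3; 35 z 60.3; 45 z 60.3; 55 z 46.1;
```

Emit:
send_rows(rows=[{"dx":0,"dy":0,"dz":-36,"roll":0,"jaw":-0.8},{"dx":0,"dy":0,"dz":-40,"roll":0,"jaw":-0.8},{"dx":0,"dy":0,"dz":-40,"roll":0,"jaw":-0.8},{"dx":0,"dy":0,"dz":-40,"roll":0,"jaw":0.15},{"dx":0,"dy":0,"dz":-40,"roll":0,"jaw":0.15},{"dx":0,"dy":0,"dz":-40,"roll":0,"jaw":0.15},{"dx":0,"dy":0,"dz":-40,"roll":-6,"jaw":0.15},{"dx":0,"dy":0,"dz":0,"roll":-7,"jaw":0.15},{"dx":0,"dy":0,"dz":0,"roll":-7,"jaw":0.15},{"dx":0,"dy":0,"dz":0,"roll":-7,"jaw":0.15},{"dx":0,"dy":0,"dz":0,"roll":-7,"jaw":0.15},{"dx":0,"dy":0,"dz":0,"roll":-7,"jaw":0.15}])

```text
time_s: 22.87
ee_pos: [0.6183, 0.1681, 0.3203]
eef_rot: [-3.142, -0.0, 2.27]
force: [0.3, -0.4, 0.2]
grip_width: 0.04
grip_force: 0.0
```

Emit:
send_rows(rows=[{"dx":0,"dy":0,"dz":0,"roll":-7,"jaw":0.15},{"dx":0,"dy":0,"dz":0,"roll":-7,"jaw":0.15},{"dx":0,"dy":0,"dz":0,"roll":-7,"jaw":0.15},{"dx":0,"dy":0,"dz":0,"roll":-7,"jaw":0.15},{"dx":0,"dy":0,"dz":0,"roll":-7,"jaw":0.15},{"dx":0,"dy":0,"dz":0,"roll":-7,"jaw":0.15},{"dx":0,"dy":0,"dz":0,"roll":-7,"jaw":0.15},{"dx":0,"dy":0,"dz":0,"roll":0,"jaw":0.15},{"dx":0,"dy":0,"dz":0,"roll":0,"jaw":0.15}])

```text
time_s: 23.62
ee_pos: [0.6184, 0.1681, 0.3203]
eef_rot: [3.142, -0.0, 3.116]
force: [0.8, -0.5, 0.3]
grip_width: 0.04
grip_force: 0.0
```

```bash
python3 - <<'E'
from h import *
st(); plan(558.3,393.8,305,8)
d=cam('top'); f=d['frame'][130:330,270:540]; save('t2',cv2.resize(f,None,fx=2.5,fy=2.5))
E
```

```text
t 23.62 pos [618.4 168.1 320.3] rot [180.   -0.  178.5] F [ 0.8 -0.5  0.3] w 40.0 gf 0.0 q [ 0.21  0.47  1.03  0.    1.64 -1.34]
total [ 65.9 224.   15.3] row [ 8.24 28.    1.91]
```

Emit:
send_rows(rows=[{"dx":8.2,"dy":28,"dz":0,"roll":0,"jaw":0.15},{"dx":8.2,"dy":28,"dz":0,"roll":0,"jaw":0.15},{"dx":8.2,"dy":28,"dz":0,"roll":0,"jaw":0.15},{"dx":8.2,"dy":28,"dz":0,"roll":0,"jaw":0.15},{"dx":8.2,"dy":28,"dz":0,"roll":0,"jaw":0.15},{"dx":8.2,"dy":28,"dz":0,"roll":0,"jaw":0.15},{"dx":8.2,"dy":28,"dz":0,"roll":0,"jaw":0.15},{"dx":8.2,"dy":28,"dz":0,"roll":0,"jaw":0.15},{"dx":0,"dy":0,"dz":0,"roll":0,"jaw":0.15},{"dx":0,"dy":0,"dz":30,"roll":0,"jaw":0.15},{"dx":0,"dy":0,"dz":30,"roll":0,"jaw":0.15},{"dx":0,"dy":0,"dz":0,"roll":0,"jaw":0.15}])

```text
time_s: 24.67
ee_pos: [0.5565, 0.3924, 0.254]
eef_rot: [-3.137, -0.007, 3.116]
force: [0.4, -0.6, -1.3]
grip_width: 0.0396
grip_force: 0.0
```

Emit:
send_rows(rows=[{"dx":0,"dy":0,"dz":30,"roll":0,"jaw":0.15},{"dx":0,"dy":0,"dz":30,"roll":0,"jaw":0.15},{"dx":0,"dy":0,"dz":2,"roll":0,"jaw":0.15},{"dx":0,"dy":0,"dz":0,"roll":0,"jaw":1},{"dx":0,"dy":0,"dz":0,"roll":0,"jaw":1},{"dx":0,"dy":0,"dz":0,"roll":0,"jaw":1},{"dx":0,"dy":0,"dz":0,"roll":0,"jaw":1},{"dx":0,"dy":0,"dz":0,"roll":0,"jaw":1}], force=15)

```text
time_s: 25.33
ee_pos: [0.5583, 0.3923, 0.2001]
eef_rot: [-3.14, 0.002, 3.119]
force: [-3.9, -1.6, 7.6]
grip_width: 0.0113
grip_force: 15.0
```

```bash
python3 - <<'E'
from h import *
st(); p=get_obs()['ee_pos']*1000; print(np.hypot(p[1]-267.7,p[2]-11),np.degrees(np.arctan2(p[2]-11,267.7-p[1])))
a=np.radians(np.linspace(124,43,25)); print(np.c_[np.diff(-225*np.cos(a)),-np.diff(225*np.sin(a))].round(1).tolist())
E
```

```text
t 25.33 pos [558.3 392.3 200.1] rot [-1.799e+02  1.000e-01  1.787e+02] F [-3.9 -1.6  7.6] w 11.3 gf 15.0 q [ 0.56  0.61  1.09 -0.    1.44 -0.99]
226.42758358337437 123.38148236474993
[[-11.2, -7.1], [-11.6, -6.4], [-12.0, -5.7], [-12.3, -5.0], [-12.5, -4.3], [-12.8, -3.5], [-13.0, -2.8], [-13.1, -2.0], [-13.2, -1.2], [-13.2, -0.4], [-13.2, 0.3], [-13.2, 1.1], [-13.1, 1.9], [-13.0, 2.7], [-12.8, 3.4], [-12.6, 4.2], [-12.3, 4.9], [-12.0, 5.6], [-11.7, 6.3], [-11.3, 7.0], [-10.8, 7.6], [-10.4, 8.3], [-9.9, 8.9], [-9.3, 9.4]]
```

Emit:
send_rows(rows=[{"dx":0,"dy":-11.2,"dz":-8,"roll":0,"jaw":1},{"dx":0,"dy":-11.6,"dz":-6.4,"roll":0,"jaw":1},{"dx":0,"dy":-12,"dz":-5.7,"roll":0,"jaw":1},{"dx":0,"dy":-12.3,"dz":-5,"roll":0,"jaw":1},{"dx":0,"dy":-12.5,"dz":-4.3,"roll":0,"jaw":1},{"dx":0,"dy":-12.8,"dz":-3.5,"roll":0,"jaw":1},{"dx":0,"dy":-13,"dz":-2.8,"roll":0,"jaw":1},{"dx":0,"dy":-13.1,"dz":-2,"roll":0,"jaw":1},{"dx":0,"dy":-13.2,"dz":-1.2,"roll":0,"jaw":1},{"dx":0,"dy":-13.2,"dz":-0.4,"roll":0,"jaw":1},{"dx":0,"dy":-13.2,"dz":0.3,"roll":0,"jaw":1},{"dx":0,"dy":-13.2,"dz":1.1,"roll":0,"jaw":1}])

```text
time_s: 26.33
ee_pos: [0.5546, 0.2422, 0.2379]
eef_rot: [3.14, 0.002, 3.12]
force: [-0.2, 4.2, 3.7]
grip_width: 0.0114
grip_force: 15.0
```

Emit:
send_rows(rows=[{"dx":0,"dy":-13.1,"dz":1.9,"roll":0,"jaw":1},{"dx":0,"dy":-13,"dz":2.7,"roll":0,"jaw":1},{"dx":0,"dy":-12.8,"dz":3.4,"roll":0,"jaw":1},{"dx":0,"dy":-12.6,"dz":4.2,"roll":0,"jaw":1},{"dx":0,"dy":-12.3,"dz":4.9,"roll":0,"jaw":1},{"dx":0,"dy":-12,"dz":5.6,"roll":0,"jaw":1},{"dx":0,"dy":-11.7,"dz":6.3,"roll":0,"jaw":1},{"dx":0,"dy":-11.3,"dz":7,"roll":0,"jaw":1},{"dx":0,"dy":-10.8,"dz":7.6,"roll":0,"jaw":1},{"dx":0,"dy":-10.4,"dz":8.3,"roll":0,"jaw":1},{"dx":0,"dy":-8,"dz":7.2,"roll":0,"jaw":1},{"dx":0,"dy":0,"dz":0,"roll":0,"jaw":1}])

```text
time_s: 27.33
ee_pos: [0.5512, 0.1121, 0.1751]
eef_rot: [-3.14, -0.002, 3.118]
force: [1.8, -4.1, -3.0]
grip_width: 0.0115
grip_force: 15.0
```

```bash
python3 - <<'E'
from h import *
st(); p=get_obs()['ee_pos']*1000; print(np.hypot(p[1]-267.7,p[2]-11),np.degrees(np.arctan2(p[2]-11,267.7-p[1])))
E
```

```text
t 27.33 pos [551.2 112.1 175.1] rot [-1.799e+02 -1.000e-01  1.787e+02] F [ 1.8 -4.1 -3. ] w 11.5 gf 15.0 q [ 0.14  0.35  1.52 -0.    1.27 -1.41]
226.09615537334432 46.51899868693859
```

Emit:
send_rows(rows=[{"dx":0,"dy":-2.9,"dz":2.8,"roll":0,"jaw":1},{"dx":0,"dy":-2.9,"dz":2.8,"roll":0,"jaw":1},{"dx":0,"dy":-2.9,"dz":2.9,"roll":0,"jaw":1},{"dx":0,"dy":0,"dz":0,"roll":0,"jaw":1},{"dx":0,"dy":0,"dz":0,"roll":0,"jaw":1}])

```text
time_s: 27.75
ee_pos: [0.5512, 0.1052, 0.1681]
eef_rot: [-3.141, -0.001, 3.119]
force: [-0.9, -5.2, -2.0]
grip_width: 0.0116
grip_force: 15.0
```

```bash
python3 - <<'E'
from h import *
st(); p=get_obs()['ee_pos']*1000; print(np.hypot(p[1]-267.7,p[2]-11),np.degrees(np.arctan2(p[2]-11,267.7-p[1])))
E
```

```text
t 27.75 pos [551.2 105.2 168.1] rot [-180.    -0.   178.7] F [-0.9 -5.2 -2. ] w 11.6 gf 15.0 q [ 0.12  0.36  1.53 -0.    1.25 -1.42]
226.01268832289745 44.02501511604606
```

Emit:
send_rows(rows=[{"dx":0,"dy":-2,"dz":2,"roll":0,"jaw":1},{"dx":0,"dy":-2,"dz":2,"roll":0,"jaw":1},{"dx":0,"dy":0,"dz":0,"roll":0,"jaw":1},{"dx":0,"dy":0,"dz":0,"roll":0,"jaw":1}])

```text
time_s: 28.08
ee_pos: [0.5519, 0.1038, 0.1662]
eef_rot: [3.138, 0.003, 3.121]
force: [-4.0, 12.4, 11.8]
grip_width: 0.0116
grip_force: 15.0
```

```bash
python3 - <<'E'
from h import *
st(); p=get_obs()['ee_pos']*1000; print(np.hypot(p[1]-267.7,p[2]-11),np.degrees(np.arctan2(p[2]-11,267.7-p[1])))
E
```

```text
t 28.08 pos [551.9 103.8 166.2] rot [179.8   0.2 178.8] F [-4.  12.4 11.8] w 11.6 gf 15.0 q [ 0.12  0.36  1.54  0.    1.24 -1.43]
225.6888310557916 43.44419112859198
```

Emit:
send_rows(rows=[{"dx":0,"dy":0,"dz":0,"roll":0,"jaw":0.15},{"dx":0,"dy":0,"dz":0,"roll":0,"jaw":0.15},{"dx":0,"dy":2,"dz":-2,"roll":0,"jaw":0.15},{"dx":0,"dy":0,"dz":-30,"roll":0,"jaw":0.15},{"dx":0,"dy":0,"dz":-40,"roll":0,"jaw":0.15},{"dx":0,"dy":0,"dz":-40,"roll":0,"jaw":0.15},{"dx":0,"dy":-30,"dz":0,"roll":0,"jaw":-0.3},{"dx":0,"dy":-40,"dz":0,"roll":0,"jaw":-0.3},{"dx":0,"dy":-40,"dz":0,"roll":0,"jaw":-0.3},{"dx":0,"dy":-40,"dz":0,"roll":0,"jaw":-0.3},{"dx":0,"dy":-40,"dz":0,"roll":0,"jaw":-0.3},{"dx":0,"dy":-40,"dz":0,"roll":0,"jaw":-0.3}])

```text
time_s: 29.08
ee_pos: [0.5459, -0.1283, 0.2766]
eef_rot: [-3.141, 0.0, 3.12]
force: [0.8, 0.8, -0.2]
grip_width: 0.0607
grip_force: 0.0
```

Emit:
send_rows(rows=[{"dx":0,"dy":0,"dz":0,"roll":7,"jaw":-0.3},{"dx":0,"dy":0,"dz":0,"roll":7,"jaw":-0.3},{"dx":0,"dy":0,"dz":0,"roll":7,"jaw":-0.3},{"dx":0,"dy":0,"dz":0,"roll":7,"jaw":-0.3},{"dx":0,"dy":0,"dz":0,"roll":7,"jaw":-0.3},{"dx":0,"dy":0,"dz":0,"roll":7,"jaw":-0.3},{"dx":0,"dy":0,"dz":0,"roll":7,"jaw":-0.3},{"dx":0,"dy":0,"dz":0,"roll":7,"jaw":-0.3},{"dx":0,"dy":0,"dz":0,"roll":7,"jaw":-0.3},{"dx":0,"dy":0,"dz":0,"roll":7,"jaw":-0.3},{"dx":0,"dy":0,"dz":0,"roll":7,"jaw":-0.3},{"dx":0,"dy":0,"dz":0,"roll":7,"jaw":-0.3}])

```text
time_s: 30.08
ee_pos: [0.5463, -0.1264, 0.2765]
eef_rot: [-3.142, 0.0, 1.647]
force: [0.3, -0.2, -0.1]
grip_width: 0.0609
grip_force: 0.0
```

Emit:
send_rows(rows=[{"dx":0,"dy":0,"dz":0,"roll":7,"jaw":-0.3},{"dx":0,"dy":0,"dz":0,"roll":7,"jaw":-0.3},{"dx":0,"dy":0,"dz":0,"roll":7,"jaw":-0.3},{"dx":0,"dy":0,"dz":0,"roll":7,"jaw":-0.3},{"dx":0,"dy":0,"dz":0,"roll":7,"jaw":-0.3},{"dx":0,"dy":0,"dz":0,"roll":7,"jaw":-0.3},{"dx":0,"dy":0,"dz":0,"roll":7,"jaw":-0.3},{"dx":0,"dy":0,"dz":0,"roll":7,"jaw":-0.3},{"dx":0,"dy":0,"dz":0,"roll":7,"jaw":-0.3},{"dx":0,"dy":0,"dz":0,"roll":7,"jaw":-0.3},{"dx":0,"dy":0,"dz":0,"roll":0,"jaw":-0.3},{"dx":0,"dy":0,"dz":0,"roll":0,"jaw":-0.3}])

```text
time_s: 31.08
ee_pos: [0.5463, -0.1264, 0.2764]
eef_rot: [-3.142, 0.0, 0.436]
force: [0.4, 0.9, 0.0]
grip_width: 0.0609
grip_force: 0.0
```

```bash
cat >> h.py <<'E'
def moulds(W):
    m=(W[...,2]>6)&(W[...,0]>300)&(W[...,0]<700)&(W[...,1]>-620)&(W[...,1]<-125)&(W[...,2]<70)
    n,l,s,_=cv2.connectedComponentsWithStats(m.astype(np.uint8),connectivity=4)
    for i in range(1,n):
        if s[i,4]<200: continue
        p=W[l==i]; r=cv2.minAreaRect(p[:,:2].astype(np.float32))
        h=p[p[:,2]>40]; 
        if len(h)<5: continue
        L=np.linalg.svd(h[:,:2]-h[:,:2].mean(0),full_matrices=False)[2][0]
        print(s[i,4],'rect',np.round(r[0],1),np.round(r[1],1),round(r[2],1),'rib',h.mean(0).round(1),'dir',np.degrees(np.arctan2(L[1],L[0])).round(1))
def bedfit(W):
    b=(W[...,0]>370)&(W[...,0]<735)&(W[...,1]>-150)&(W[...,1]<30)&(W[...,2]>17)&(W[...,2]<27)
    print('bed',cv2.minAreaRect(W[b][:,:2].astype(np.float32)))
E
python3 - <<'E'
from h import *
st(); c=cam('wrist'); save('w9',c['frame']); print('wrist'); W=cloud(c)*1000; np.savez('w9.npz',W=W,f=c['frame']); moulds(W); bedfit(W)
c=cam('top'); print('top'); W=cloud(c)*1000; np.savez('t3.npz',W=W,f=c['frame']); moulds(W); bedfit(W)
E
```

```text
t 31.08 pos [ 546.3 -126.4  276.4] rot [-180.    0.   25.] F [0.4 0.9 0. ] w 60.9 gf 0.0 q [-0.29  0.28  1.38 -0.    1.48  0.84]
wrist
3114 rect [ 442.6 -210.1] [91.2 70. ] 27.9 rib [ 440.  -211.2   47.8] dir -152.1
378 rect [ 346.  -163.5] [20.7 45.1] 17.1 rib [ 353.  -159.    43.9] dir -66.2
1086 rect [ 315.7 -264.2] [31.4 54.2] 0.0 rib [ 317.  -261.7   57.3] dir -89.0
209 rect [ 316.7 -393.2] [30.3  7.2] 8.8 rib [ 323.3 -394.8   42.8] dir -179.0
bed ((561.1876220703125, -60.74116897583008), (345.5198669433594, 118.39930725097656), 1.3886319398880005)
top
604 rect [ 500.1 -492.6] [90.2 71.4] 9.4 rib [ 495.6 -492.4   47.3] dir -171.0
606 rect [ 465.9 -366.7] [89.4 71.1] 18.6 rib [ 460.9 -367.1   47. ] dir -162.0
568 rect [ 444.2 -208.5] [88.5 69.8] 28.5 rib [ 440.3 -209.9   47.8] dir -152.7
966 rect [ 352.5 -467.3] [ 61.9 174.3] 26.8 rib [ 327.7 -415.7   50.5] dir 170.8
209 rect [ 318.2 -261.3] [52.7 35.4] 88.6 rib [ 314.9 -262.1   59.4] dir -91.9
bed ((630.8285522460938, -32.928375244140625), (218.53651428222656, 95.39128875732422), 24.52649688720703)
```

View pics/w9.png

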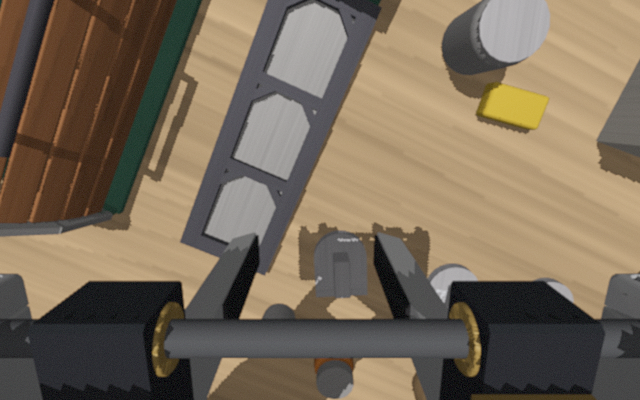

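```bash
python3 -c "
from h import *
plan(439.6,-211.2,120,4,np.radians(28.2)); plan(439.6,-211.2,18,4,np.radians(28.2))"
```

```text
roll total -3.24
total [-134.1   24.3  156.5] row [-33.52   6.08  39.12]
roll total -3.24
total [-134.1   24.3  258.5] row [-33.52   6.08  64.62]
```

Emit:
send_rows(rows=[{"dx":0,"dy":0,"dz":0,"roll":-3.2,"jaw":-0.3},{"dx":-33.5,"dy":6.1,"dz":30,"roll":0,"jaw":-0.3},{"dx":-33.5,"dy":6.1,"dz":35,"roll":0,"jaw":-0.3},{"dx":-33.5,"dy":6.1,"dz":35,"roll":0,"jaw":-0.3},{"dx":-33.6,"dy":6,"dz":35,"roll":0,"jaw":-0.3},{"dx":0,"dy":0,"dz":0,"roll":0,"jaw":-0.3},{"dx":0,"dy":0,"dz":0,"roll":0,"jaw":-0.3},{"dx":0,"dy":0,"dz":0,"roll":0,"jaw":-0.3}])

```text
time_s: 31.85
ee_pos: [0.454, -0.1998, 0.1604]
eef_rot: [3.14, -0.001, 0.489]
force: [0.7, 0.9, 0.1]
grip_width: 0.0609
grip_force: 0.0
```

```bash
python3 -c "
from h import *
st(); c=cam('wrist'); W=cloud(c)*1000; moulds(W); plan(439.6,-211.2,18,4)"
```

```text
t 31.85 pos [ 454.  -199.8  160.4] rot [ 1.799e+02 -1.000e-01  2.800e+01] F [0.7 0.9 0.1] w 60.9 gf 0.0 q [-0.49  0.22  1.73  0.    1.19  0.59]
6334 rect [ 442.1 -209.9] [90.3 70.1] 28.0 rib [ 439.6 -211.4   48. ] dir -151.1
4692 rect [ 463.4 -368.7] [90.5 71.2] 19.2 rib [ 470.7 -364.    47. ] dir -174.1
3560 rect [ 510.3 -482.1] [51.8 79.5] 61.4 rib [ 478.  -487.8   41.5] dir -169.5
225 rect [ 335.4 -192.7] [29.4  7.2] 7.2 rib [ 335.  -192.4   48.6] dir -171.0
1024 rect [ 313.9 -265.6] [51.1 27.6] 90.0 rib [ 310.9 -267.2   60.2] dir -77.5
total [-18.4   3.3 142.7] row [-4.61  0.82 35.67]
```

Emit:
send_rows(rows=[{"dx":-9,"dy":1.7,"dz":22,"roll":0,"jaw":-0.3},{"dx":-9.3,"dy":1.6,"dz":30,"roll":0,"jaw":-0.3},{"dx":0,"dy":0,"dz":30,"roll":0,"jaw":-0.3},{"dx":0,"dy":0,"dz":30,"roll":0,"jaw":-0.3},{"dx":0,"dy":0,"dz":20,"roll":0,"jaw":-0.3},{"dx":0,"dy":0,"dz":10,"roll":0,"jaw":-0.3},{"dx":0,"dy":0,"dz":0,"roll":0,"jaw":-0.3},{"dx":0,"dy":0,"dz":0,"roll":0,"jaw":1},{"dx":0,"dy":0,"dz":0,"roll":0,"jaw":1},{"dx":0,"dy":0,"dz":0,"roll":0,"jaw":1},{"dx":0,"dy":0,"dz":0,"roll":0,"jaw":1},{"dx":0,"dy":0,"dz":0,"roll":0,"jaw":1}], force=30)

```text
time_s: 32.9
ee_pos: [0.4389, -0.2113, 0.0182]
eef_rot: [3.14, -0.001, 0.488]
force: [0.2, 0.2, 0.1]
grip_width: 0.0311
grip_force: 0.0
```

```bash
python3 -c "
from h import *
st()"
```

```text
t 32.9 pos [ 438.9 -211.3   18.2] rot [179.9  -0.   27.9] F [0.2 0.2 0.1] w 31.1 gf 0.0 q [-0.52  0.41  1.86  0.    0.87  0.56]
```

Emit:
send_rows(rows=[{"dx":0,"dy":0,"dz":0,"roll":0,"jaw":1},{"dx":0,"dy":0,"dz":0,"roll":0,"jaw":1},{"dx":0,"dy":0,"dz":0,"roll":0,"jaw":1},{"dx":0,"dy":0,"dz":-20,"roll":0,"jaw":1},{"dx":0,"dy":0,"dz":-40,"roll":0,"jaw":1},{"dx":0,"dy":0,"dz":-40,"roll":0,"jaw":1},{"dx":0,"dy":0,"dz":0,"roll":6.6,"jaw":1},{"dx":0,"dy":0,"dz":0,"roll":6.6,"jaw":1},{"dx":0,"dy":0,"dz":0,"roll":6.6,"jaw":1},{"dx":0,"dy":0,"dz":0,"roll":6.7,"jaw":1},{"dx":0,"dy":0,"dz":0,"roll":0,"jaw":1},{"dx":0,"dy":0,"dz":0,"roll":0,"jaw":1}])

```text
time_s: 33.9
ee_pos: [0.4383, -0.211, 0.1171]
eef_rot: [-3.141, 0.001, 0.029]
force: [-0.2, -0.4, -3.5]
grip_width: 0.0199
grip_force: 30.0
```

```bash
python3 -c "
from h import *
st(); plan(448.2,-63.4,118,6)"
```

```text
t 33.9 pos [ 438.3 -211.   117.1] rot [-180.     0.     1.6] F [-0.2 -0.4 -3.5] w 19.9 gf 30.0 q [-0.52  0.26  1.8  -0.    1.09  1.02]
total [  14.1 -147.3   -0.9] row [  2.35 -24.54  -0.15]
```

Emit:
send_rows(rows=[{"dx":2.4,"dy":-24.5,"dz":0,"roll":0,"jaw":1},{"dx":2.4,"dy":-24.5,"dz":0,"roll":0,"jaw":1},{"dx":2.4,"dy":-24.5,"dz":0,"roll":0,"jaw":1},{"dx":2.4,"dy":-24.5,"dz":0,"roll":0,"jaw":1},{"dx":2.4,"dy":-24.5,"dz":0,"roll":0,"jaw":1},{"dx":2.4,"dy":-24.5,"dz":0,"roll":0,"jaw":1},{"dx":0,"dy":0,"dz":0,"roll":0,"jaw":1},{"dx":0,"dy":0,"dz":0,"roll":0,"jaw":1}])

```text
time_s: 34.57
ee_pos: [0.4492, -0.0631, 0.1173]
eef_rot: [-3.142, 0.0, 0.031]
force: [0.3, -0.2, -3.5]
grip_width: 0.02
grip_force: 30.0
```

```bash
cat >> h.py <<'E'
def pockets(W,ya=np.radians(1.45),cx=562,cy=-60):
    w=W.reshape(-1,3); w=w[np.isfinite(w[:,0])]
    bx=(w[:,0]-cx)*np.cos(ya)+(w[:,1]-cy)*np.sin(ya); by=-(w[:,0]-cx)*np.sin(ya)+(w[:,1]-cy)*np.cos(ya)
    for i,px in enumerate((-108,0,108)):
        k=(abs(bx-px)<53)&(abs(by)<45)&(w[:,2]<14.5)&(w[:,2]>5)
        if k.sum()<150: print(i,'few'); continue
        X=bx[k]; Y=by[k]; e=lambda a:(np.percentile(a,0.7)+np.percentile(a,99.3))/2
        ux,uy=e(X),e(Y); print(i,k.sum(),'x',np.percentile(X,[.7,99.3]).round(1),'y',np.percentile(Y,[.7,99.3]).round(1),'centre',round(cx+ux*np.cos(ya)-uy*np.sin(ya),1),round(cy+ux*np.sin(ya)+uy*np.cos(ya),1))
def held(W,p):
    w=W.reshape(-1,3); k=(abs(w[:,2]-(p[2]-18+14))<5)&(np.hypot(w[:,0]-p[0],w[:,1]-p[1])<70); q=w[k]
    print('held plate',k.sum(),cv2.minAreaRect(q[:,:2].astype(np.float32)),'z',np.median(q[:,2]),np.percentile(q[:,0],[1,99]).round(1),np.percentile(q[:,1],[1,99]).round(1))
E
python3 - <<'E'
from h import *
st(); c=cam('wrist'); save('w10',c['frame']); W=cloud(c)*1000; p=get_obs()['ee_pos']*1000
held(W,p); pockets(W); print('w9'); pockets(np.load('w9.npz')['W'])
print('t0'); pockets(np.load('top0.npz')['W']*1000); print('w2'); pockets(np.load('w2.npz')['W'])
E
```

```text
t 34.57 pos [449.2 -63.1 117.3] rot [-180.     0.     1.8] F [ 0.3 -0.2 -3.5] w 20.0 gf 30.0 q [-0.22  0.19  1.88 -0.    1.07  1.32]
held plate 8733 ((452.5809326171875, -63.21338653564453), (90.45698547363281, 70.29586791992188), 1.2968027591705322) z 113.8561696891314 [427.6 496.6] [-97.5 -29. ]
0 1654 x [-88.2 -60.6] y [-37.8  36.1] centre 487.6 -62.7
1 11428 x [-45.2  34.2] y [-37.8  36. ] centre 556.5 -61.0
2 few
w9
0 3319 x [-153.5  -63.3] y [-37.1  36.2] centre 453.6 -63.2
1 4492 x [-45.4  47.6] y [-37.3  36. ] centre 563.1 -60.6
2 5323 x [ 63.6 156.2] y [-37.4  35.9] centre 671.9 -57.9
t0
0 657 x [-150.6  -57.6] y [-34.7  37. ] centre 457.9 -61.4
1 621 x [-38.9  50.4] y [-34.   38.3] centre 567.7 -57.7
2 585 x [ 69.3 158.4] y [-33.5  37.1] centre 675.7 -55.3
w2
0 2426 x [-153.3  -62.1] y [-37.2  31.5] centre 454.4 -65.6
1 2594 x [-45.   47.7] y [-37.4  31.8] centre 563.4 -62.8
2 1670 x [ 64.7 130. ] y [-37.7  31.4] centre 659.4 -60.7
```

View pics/w10.png

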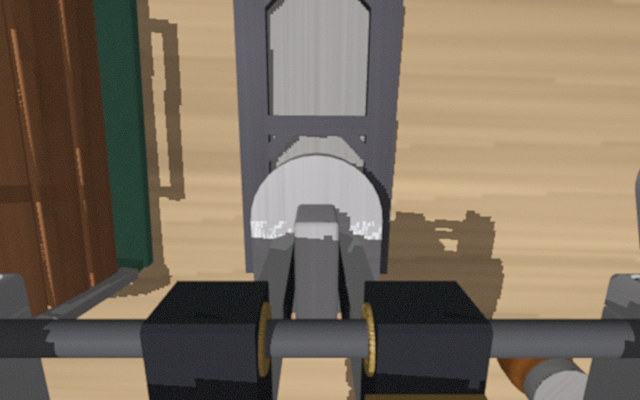

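Emit:
send_rows(rows=[{"dx":2.6,"dy":0,"dz":20,"roll":0.2,"jaw":1},{"dx":0,"dy":0,"dz":25,"roll":0,"jaw":1},{"dx":0,"dy":0,"dz":24,"roll":0,"jaw":1},{"dx":0,"dy":0,"dz":0,"roll":0,"jaw":1},{"dx":0,"dy":0,"dz":0,"roll":0,"jaw":1}])

```text
time_s: 35.03
ee_pos: [0.4514, -0.0644, 0.0482]
eef_rot: [-3.141, 0.002, 0.022]
force: [0.7, -0.7, -3.4]
grip_width: 0.0195
grip_force: 30.0
```

```bash
python3 - <<'E'
from h import *
st(); c=cam('wrist'); W=cloud(c)*1000; p=get_obs()['ee_pos']*1000
save('w11',cv2.resize(c['frame'][60:330,180:460],None,fx=2,fy=2)); held(W,p); pockets(W)
E
```

```text
t 35.03 pos [451.4 -64.4  48.2] rot [-1.8e+02  1.0e-01  1.2e+00] F [ 0.7 -0.7 -3.4] w 19.5 gf 30.0 q [-0.22  0.3   1.93 -0.    0.91  1.33]
held plate 8727 ((454.8709411621094, -64.49835968017578), (90.23359680175781, 70.16860961914062), 1.5805904865264893) z 44.630259389053045 [430.4 498.6] [-98.9 -30.4]
0 1209 x [-89.1 -61. ] y [-37.8  36.4] centre 487.0 -62.6
1 16031 x [-45.7  17.9] y [-37.8  36.2] centre 548.1 -61.1
2 few
```

View pics/w11.png

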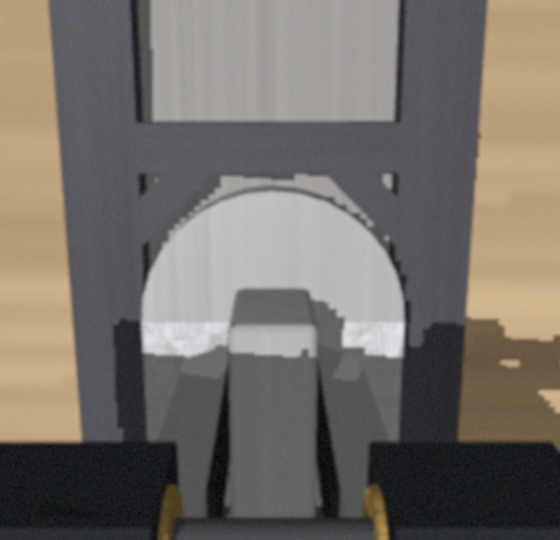

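Emit:
send_rows(rows=[{"dx":0.5,"dy":-1.1,"dz":0,"roll":0,"jaw":1},{"dx":0,"dy":0,"dz":5,"roll":0,"jaw":1},{"dx":0,"dy":0,"dz":4,"roll":0,"jaw":1},{"dx":0,"dy":0,"dz":3,"roll":0,"jaw":1},{"dx":0,"dy":0,"dz":3,"roll":0,"jaw":1},{"dx":0,"dy":0,"dz":0,"roll":0,"jaw":1},{"dx":0,"dy":0,"dz":0,"roll":0,"jaw":1}])

```text
time_s: 35.67
ee_pos: [0.4523, -0.0626, 0.0333]
eef_rot: [-3.142, 0.0, 0.022]
force: [0.5, -0.3, -3.1]
grip_width: 0.0199
grip_force: 30.0
```

```bash
python3 -c "
from h import *
st()"
```

```text
t 35.67 pos [452.3 -62.6  33.3] rot [-180.     0.     1.2] F [ 0.5 -0.3 -3.1] w 19.9 gf 30.0 q [-0.22  0.33  1.94  0.    0.87  1.33]
```

Emit:
send_rows(rows=[{"dx":0,"dy":0,"dz":3,"roll":0,"jaw":1},{"dx":0,"dy":0,"dz":2,"roll":0,"jaw":1},{"dx":0,"dy":0,"dz":0,"roll":0,"jaw":1},{"dx":0,"dy":0,"dz":0,"roll":0,"jaw":0.3},{"dx":0,"dy":0,"dz":0,"roll":0,"jaw":-0.1},{"dx":0,"dy":0,"dz":0,"roll":0,"jaw":-0.3},{"dx":0,"dy":0,"dz":-30,"roll":0,"jaw":-0.3},{"dx":0,"dy":0,"dz":-40,"roll":0,"jaw":-0.3},{"dx":0,"dy":0,"dz":-40,"roll":0,"jaw":-0.3},{"dx":0,"dy":0,"dz":-40,"roll":0,"jaw":-0.3},{"dx":0,"dy":0,"dz":0,"roll":0,"jaw":-0.3},{"dx":0,"dy":0,"dz":0,"roll":0,"jaw":-0.3}])

```text
time_s: 36.67
ee_pos: [0.4532, -0.0628, 0.1804]
eef_rot: [3.141, -0.004, 0.022]
force: [0.5, -0.7, -0.9]
grip_width: 0.0609
grip_force: 0.0
```

```bash
python3 - <<'E'
from h import *
st(); c=cam('wrist'); W=cloud(c)*1000; w=W.reshape(-1,3)
for yy in (-90,-37):
    k=(abs(w[:,1]-yy)<4)&(w[:,0]>415)&(w[:,0]<465); print(yy,k.sum(),np.percentile(w[k,2],[10,50,90]))
k=(abs(w[:,1]+63)<8)&(w[:,0]>482)&(w[:,0]<495); print('nose',k.sum(),np.median(w[k,2]))
c=cam('top'); W=cloud(c)*1000; moulds(W)
plan(461.5,-368.6,150,8,np.radians(18.8))
E
```

```text
t 36.67 pos [453.2 -62.8 180.4] rot [179.9  -0.3   1.2] F [ 0.5 -0.7 -0.9] w 60.9 gf 0.0 q [-0.22  0.11  1.81 -0.    1.22  1.33]
-90 1630 [ 24.12258281 212.54373233 243.44545952]
-37 425 [23.31533458 24.2798424  25.19297209]
nose 237 24.25288658075086
609 rect [ 500.8 -491.9] [89.8 71.9] 9.1 rib [ 495.7 -492.4   47.6] dir -171.9
607 rect [ 465.6 -366.3] [89.7 70.4] 18.8 rib [ 461.2 -367.1   47.2] dir -161.5
959 rect [ 357.1 -464.5] [ 61.1 174.4] 32.4 rib [ 327.7 -415.6   50.5] dir -175.0
209 rect [ 318.3 -261.3] [52.6 35. ] 88.7 rib [ 315.1 -261.8   59.5] dir -90.9
roll total -17.57
total [-89.6 292.8  27.6] row [-11.2   36.6    3.45]
```

Emit:
send_rows(rows=[{"dx":0,"dy":0,"dz":0,"roll":-6,"jaw":-0.3},{"dx":0,"dy":0,"dz":0,"roll":-6,"jaw":-0.3},{"dx":0,"dy":0,"dz":0,"roll":-5.6,"jaw":-0.3},{"dx":-10,"dy":32.5,"dz":0,"roll":0,"jaw":-0.3},{"dx":-10,"dy":32.5,"dz":0,"roll":0,"jaw":-0.3},{"dx":-10,"dy":32.5,"dz":0,"roll":0,"jaw":-0.3},{"dx":-10,"dy":32.5,"dz":0,"roll":0,"jaw":-0.3},{"dx":-10,"dy":32.5,"dz":0,"roll":0,"jaw":-0.3},{"dx":-10,"dy":32.5,"dz":0,"roll":0,"jaw":-0.3},{"dx":-10,"dy":32.5,"dz":0,"roll":0,"jaw":-0.3},{"dx":-10,"dy":32.5,"dz":0,"roll":0,"jaw":-0.3},{"dx":-10,"dy":32.5,"dz":0,"roll":0,"jaw":-0.3}])

```text
time_s: 37.77
ee_pos: [0.4609, -0.3699, 0.1763]
eef_rot: [-3.139, 0.001, 0.329]
force: [0.2, 0.8, 0.2]
grip_width: 0.0615
grip_force: 0.0
```

Emit:
send_rows(rows=[{"dx":0,"dy":0,"dz":20,"roll":0,"jaw":-0.3},{"dx":0,"dy":0,"dz":0,"roll":0,"jaw":-0.3},{"dx":0,"dy":0,"dz":0,"roll":0,"jaw":-0.3}])

```text
time_s: 38.02
ee_pos: [0.4608, -0.3677, 0.1562]
eef_rot: [-3.137, 0.002, 0.329]
force: [1.1, -0.0, -0.6]
grip_width: 0.0613
grip_force: 0.0
```

```bash
python3 -c "
from h import *
st(); c=cam('wrist'); W=cloud(c)*1000; moulds(W); plan(459.9,-369,18,4)"
```

```text
t 38.02 pos [ 460.8 -367.7  156.2] rot [-1.798e+02  1.000e-01  1.880e+01] F [ 1.1 -0.  -0.6] w 61.3 gf 0.0 q [-0.74  0.43  1.46  0.    1.26  0.51]
6699 rect [ 463.3 -369.4] [90.5 70. ] 18.0 rib [ 460.3 -370.1   48. ] dir -161.6
6887 rect [ 499.  -495.3] [90.1 71.5] 8.2 rib [ 494.9 -493.8   47.4] dir -172.2
4298 rect [ 329.4 -169.9] [55.1 54.8] 4.4 rib [ 328.7 -168.4   47.2] dir 139.8
593 rect [ 312.3 -423.7] [21.  44.9] 11.3 rib [ 313.4 -424.4   51.9] dir -71.2
total [ -1.8   0.8 139.6] row [-0.46  0.19 34.9 ]
```

Emit:
send_rows(rows=[{"dx":-1.8,"dy":0.8,"dz":28,"roll":0,"jaw":-0.3},{"dx":0,"dy":0,"dz":35,"roll":0,"jaw":-0.3},{"dx":0,"dy":0,"dz":35,"roll":0,"jaw":-0.3},{"dx":0,"dy":0,"dz":25,"roll":0,"jaw":-0.3},{"dx":0,"dy":0,"dz":15,"roll":0,"jaw":-0.3},{"dx":0,"dy":0,"dz":0,"roll":0,"jaw":-0.3},{"dx":0,"dy":0,"dz":0,"roll":0,"jaw":1},{"dx":0,"dy":0,"dz":0,"roll":0,"jaw":1},{"dx":0,"dy":0,"dz":0,"roll":0,"jaw":1},{"dx":0,"dy":0,"dz":0,"roll":0,"jaw":1},{"dx":0,"dy":0,"dz":0,"roll":0,"jaw":1},{"dx":0,"dy":0,"dz":0,"roll":0,"jaw":1}])

```text
time_s: 39.07
ee_pos: [0.4603, -0.37, 0.021]
eef_rot: [3.141, -0.0, 0.329]
force: [-0.6, 0.4, 0.1]
grip_width: 0.0243
grip_force: 0.0
```

Emit:
send_rows(rows=[{"dx":0,"dy":0,"dz":0,"roll":0,"jaw":1},{"dx":0,"dy":0,"dz":0,"roll":0,"jaw":1},{"dx":0,"dy":0,"dz":-20,"roll":0,"jaw":1},{"dx":0,"dy":0,"dz":-40,"roll":0,"jaw":1},{"dx":0,"dy":0,"dz":-40,"roll":0,"jaw":1},{"dx":0,"dy":0,"dz":0,"roll":5.8,"jaw":1},{"dx":0,"dy":0,"dz":0,"roll":5.8,"jaw":1},{"dx":0,"dy":0,"dz":0,"roll":5.8,"jaw":1},{"dx":0,"dy":0,"dz":0,"roll":0,"jaw":1},{"dx":0,"dy":0,"dz":0,"roll":0,"jaw":1}])

```text
time_s: 39.9
ee_pos: [0.4599, -0.3697, 0.1199]
eef_rot: [-3.141, 0.001, 0.028]
force: [0.1, 0.7, -4.3]
grip_width: 0.0197
grip_force: 30.0
```

```bash
python3 - <<'E'
from h import *
st(); c=cam('wrist'); W=cloud(c)*1000; held(W,get_obs()['ee_pos']*1000); plan(559.9,-60.5,118,12)
E
```

```text
t 39.9 pos [ 459.9 -369.7  119.9] rot [-180.     0.     1.6] F [ 0.1  0.7 -4.3] w 19.7 gf 30.0 q [-0.74  0.47  1.5  -0.    1.18  0.8 ]
held plate 8539 ((463.1707458496094, -369.8535461425781), (90.1822509765625, 70.27505493164062), 1.1208142042160034) z 113.35808832711473 [438.4 506.8] [-404.2 -335.6]
total [ 108.7 -306.3    2. ] row [  9.06 -25.52   0.16]
```

Emit:
send_rows(rows=[{"dx":9.1,"dy":-25.6,"dz":0,"roll":0,"jaw":1},{"dx":9.1,"dy":-25.6,"dz":0,"roll":0,"jaw":1},{"dx":9.1,"dy":-25.6,"dz":0,"roll":0,"jaw":1},{"dx":9.1,"dy":-25.6,"dz":0,"roll":0,"jaw":1},{"dx":9.1,"dy":-25.6,"dz":0,"roll":0,"jaw":1},{"dx":9.1,"dy":-25.6,"dz":0,"roll":0,"jaw":1},{"dx":9.1,"dy":-25.6,"dz":0,"roll":0,"jaw":1},{"dx":9.1,"dy":-25.6,"dz":0,"roll":0,"jaw":1},{"dx":9.1,"dy":-25.6,"dz":0,"roll":0,"jaw":1},{"dx":9.1,"dy":-25.6,"dz":0,"roll":0,"jaw":1},{"dx":9.1,"dy":-25.6,"dz":0,"roll":0,"jaw":1},{"dx":9.1,"dy":-25.6,"dz":0,"roll":0,"jaw":1}])

```text
time_s: 40.95
ee_pos: [0.5618, -0.0587, 0.1203]
eef_rot: [-3.142, 0.0, 0.028]
force: [-0.1, -0.1, -3.8]
grip_width: 0.0195
grip_force: 30.0
```

Emit:
send_rows(rows=[{"dx":0,"dy":0,"dz":25,"roll":0,"jaw":1},{"dx":0,"dy":0,"dz":25,"roll":0,"jaw":1},{"dx":0,"dy":0,"dz":17,"roll":0,"jaw":1},{"dx":0,"dy":0,"dz":0,"roll":0,"jaw":1},{"dx":0,"dy":0,"dz":0,"roll":0,"jaw":1}])

```text
time_s: 41.37
ee_pos: [0.5613, -0.06, 0.0531]
eef_rot: [-3.141, 0.002, 0.027]
force: [0.8, 0.3, -3.1]
grip_width: 0.0198
grip_force: 30.0
```

```bash
python3 - <<'E'
from h import *
st(); c=cam('wrist'); W=cloud(c)*1000; held(W,get_obs()['ee_pos']*1000-[0,0,2]); pockets(W,cx=563.5,cy=-60.7)
E
```

```text
t 41.37 pos [561.3 -60.   53.1] rot [-1.8e+02  1.0e-01  1.5e+00] F [ 0.8  0.3 -3.1] w 19.8 gf 30.0 q [-0.17  0.5   1.62  0.    1.02  1.37]
held plate 8550 ((564.6920166015625, -60.1793098449707), (90.16671752929688, 70.18827819824219), 1.528685450553894) z 46.56179755477832 [539.8 608.4] [-94.5 -26. ]
0 few
1 771 x [19.6 45.3] y [-37.2  37. ] centre 595.9 -60.0
2 16033 x [ 60.9 127.9] y [-37.2  36.8] centre 657.8 -58.5
```

Emit:
send_rows(rows=[{"dx":-1.2,"dy":0.4,"dz":0,"roll":0,"jaw":1},{"dx":0,"dy":0,"dz":6,"roll":0,"jaw":1},{"dx":0,"dy":0,"dz":5,"roll":0,"jaw":1},{"dx":0,"dy":0,"dz":4,"roll":0,"jaw":1},{"dx":0,"dy":0,"dz":3,"roll":0,"jaw":1},{"dx":0,"dy":0,"dz":0,"roll":0,"jaw":1},{"dx":0,"dy":0,"dz":0,"roll":0,"jaw":1}])

```text
time_s: 42.0
ee_pos: [0.5604, -0.0605, 0.0353]
eef_rot: [-3.142, 0.0, 0.025]
force: [0.2, -0.6, -4.3]
grip_width: 0.0198
grip_force: 30.0
```

```bash
python3 -c "
from h import *
st()"
```

```text
t 42.0 pos [560.4 -60.5  35.3] rot [-180.     0.     1.4] F [ 0.2 -0.6 -4.3] w 19.8 gf 30.0 q [-0.17  0.53  1.63 -0.    0.98  1.37]
```

Emit:
send_rows(rows=[{"dx":0,"dy":0,"dz":3,"roll":0,"jaw":1},{"dx":0,"dy":0,"dz":1.5,"roll":0,"jaw":1},{"dx":0,"dy":0,"dz":0,"roll":0,"jaw":1},{"dx":0,"dy":0,"dz":0,"roll":0,"jaw":0.3},{"dx":0,"dy":0,"dz":0,"roll":0,"jaw":-0.1},{"dx":0,"dy":0,"dz":0,"roll":0,"jaw":-0.3},{"dx":0,"dy":0,"dz":-30,"roll":0,"jaw":-0.3},{"dx":0,"dy":0,"dz":-40,"roll":0,"jaw":-0.3},{"dx":0,"dy":0,"dz":-40,"roll":-3.6,"jaw":-0.3},{"dx":0,"dy":0,"dz":-35,"roll":-3.6,"jaw":-0.3},{"dx":0,"dy":0,"dz":0,"roll":0,"jaw":-0.3},{"dx":0,"dy":0,"dz":0,"roll":0,"jaw":-0.3}])

```text
time_s: 43.0
ee_pos: [0.5612, -0.0606, 0.178]
eef_rot: [3.14, -0.004, 0.151]
force: [-0.6, 0.2, -0.5]
grip_width: 0.061
grip_force: 0.0
```

```bash
python3 - <<'E'
from h import *
st(); c=cam('wrist'); W=cloud(c)*1000; w=W.reshape(-1,3)
for x0,x1,yy in ((525,600,-88),(525,600,-34),(590,603,-60)):
    k=(abs(w[:,1]-yy)<4)&(w[:,0]>x0)&(w[:,0]<x1)&(w[:,2]<80); print(yy,k.sum(),np.percentile(w[k,2],[10,50,90]))
c=cam('top'); W=cloud(c)*1000; moulds(W)
plan(495.2,-494,150,14)
E
```

```text
t 43.0 pos [561.2 -60.6 178. ] rot [179.9  -0.2   8.6] F [-0.6  0.2 -0.5] w 61.0 gf 0.0 q [-0.17  0.35  1.52 -0.    1.27  1.25]
-88 634 [23.08019084 24.20746494 25.15157862]
-34 658 [23.17753343 24.21481166 25.20673994]
-60 122 [23.52523338 24.40781592 25.36680597]
605 rect [ 500.8 -491.4] [89.5 73.1] 8.7 rib [ 495.7 -491.9   47.3] dir -171.2
966 rect [ 357.1 -465.1] [ 61.6 174.5] 32.4 rib [ 327.4 -415.6   50.4] dir 170.2
209 rect [ 318.2 -261.1] [51.9 35.3] 88.9 rib [ 315.1 -261.9   59.2] dir -91.4
total [-128.9  419.    25. ] row [-9.21 29.93  1.78]
```

Emit:
send_rows(rows=[{"dx":-9.2,"dy":29.9,"dz":0,"roll":0,"jaw":-0.3},{"dx":-9.2,"dy":29.9,"dz":0,"roll":0,"jaw":-0.3},{"dx":-9.2,"dy":29.9,"dz":0,"roll":0,"jaw":-0.3},{"dx":-9.2,"dy":29.9,"dz":0,"roll":0,"jaw":-0.3},{"dx":-9.2,"dy":29.9,"dz":0,"roll":0,"jaw":-0.3},{"dx":-9.2,"dy":29.9,"dz":0,"roll":0,"jaw":-0.3},{"dx":-9.2,"dy":29.9,"dz":0,"roll":0,"jaw":-0.3}])

```text
time_s: 43.68
ee_pos: [0.5272, -0.2783, 0.1741]
eef_rot: [-3.14, 0.002, 0.15]
force: [2.2, 0.2, -0.3]
grip_width: 0.061
grip_force: 0.0
```

Emit:
send_rows(rows=[{"dx":-9.2,"dy":29.9,"dz":0,"roll":0,"jaw":-0.3},{"dx":-9.2,"dy":29.9,"dz":0,"roll":0,"jaw":-0.3},{"dx":-9.2,"dy":29.9,"dz":0,"roll":0,"jaw":-0.3},{"dx":-9.2,"dy":29.9,"dz":0,"roll":0,"jaw":-0.3},{"dx":-9.2,"dy":29.9,"dz":0,"roll":0,"jaw":-0.3},{"dx":-9.2,"dy":29.9,"dz":0,"roll":0,"jaw":-0.3},{"dx":-9.2,"dy":29.9,"dz":0,"roll":0,"jaw":-0.3},{"dx":0,"dy":0,"dz":20,"roll":0,"jaw":-0.3},{"dx":0,"dy":0,"dz":0,"roll":0,"jaw":-0.3},{"dx":0,"dy":0,"dz":0,"roll":0,"jaw":-0.3}])

```text
time_s: 44.52
ee_pos: [0.4953, -0.4927, 0.1533]
eef_rot: [-3.137, 0.003, 0.15]
force: [0.2, 0.7, -0.7]
grip_width: 0.061
grip_force: 0.0
```

```bash
python3 -c "
from h import *
st(); c=cam('wrist'); W=cloud(c)*1000; moulds(W); plan(495.2,-494,18,4)"
```

```text
t 44.52 pos [ 495.3 -492.7  153.3] rot [-1.798e+02  1.000e-01  8.600e+00] F [ 0.2  0.7 -0.7] w 61.0 gf 0.0 q [-0.84  0.68  1.08  0.    1.38  0.59]
6819 rect [ 498.8 -495.3] [90.1 70.1] 8.2 rib [ 495.7 -495.8   48. ] dir -171.5
594 rect [ 317.7 -438.1] [24.3 37.7] 77.4 rib [ 321.  -435.3   51. ] dir 156.4
total [ -1.    1.1 137. ] row [-0.24  0.28 34.25]
```

Emit:
send_rows(rows=[{"dx":-0.5,"dy":1.5,"dz":27,"roll":0,"jaw":-0.3},{"dx":0,"dy":0,"dz":35,"roll":0,"jaw":-0.3},{"dx":0,"dy":0,"dz":35,"roll":0,"jaw":-0.3},{"dx":0,"dy":0,"dz":25,"roll":0,"jaw":-0.3},{"dx":0,"dy":0,"dz":13,"roll":0,"jaw":-0.3},{"dx":0,"dy":0,"dz":0,"roll":0,"jaw":-0.3},{"dx":0,"dy":0,"dz":0,"roll":0,"jaw":1},{"dx":0,"dy":0,"dz":0,"roll":0,"jaw":1},{"dx":0,"dy":0,"dz":0,"roll":0,"jaw":1},{"dx":0,"dy":0,"dz":0,"roll":0,"jaw":1},{"dx":0,"dy":0,"dz":0,"roll":0,"jaw":1},{"dx":0,"dy":0,"dz":0,"roll":0,"jaw":1}])

```text
time_s: 45.57
ee_pos: [0.4958, -0.4954, 0.0216]
eef_rot: [3.141, -0.0, 0.151]
force: [0.4, -0.4, -0.4]
grip_width: 0.0244
grip_force: 0.0
```

Emit:
send_rows(rows=[{"dx":0,"dy":0,"dz":0,"roll":0,"jaw":1},{"dx":0,"dy":0,"dz":0,"roll":0,"jaw":1},{"dx":0,"dy":0,"dz":-20,"roll":0,"jaw":1},{"dx":0,"dy":0,"dz":-40,"roll":0,"jaw":1},{"dx":0,"dy":0,"dz":-40,"roll":0,"jaw":1},{"dx":0,"dy":0,"dz":0,"roll":3.5,"jaw":1},{"dx":0,"dy":0,"dz":0,"roll":3.6,"jaw":1},{"dx":0,"dy":0,"dz":0,"roll":0,"jaw":1},{"dx":0,"dy":0,"dz":0,"roll":0,"jaw":1}])

```text
time_s: 46.32
ee_pos: [0.4953, -0.4949, 0.12]
eef_rot: [-3.14, 0.001, 0.029]
force: [-0.6, 0.7, -4.1]
grip_width: 0.0201
grip_force: 30.0
```

```bash
python3 - <<'E'
from h import *
st(); c=cam('wrist'); W=cloud(c)*1000; held(W,get_obs()['ee_pos']*1000-[0,0,2]); plan(668.3,-57.7,118,16)
W=np.load('t3.npz')['W']; k=(W[...,0]>720)&(W[...,0]<800)&(W[...,1]>-110)&(W[...,1]<0); print('housing z',np.nanpercentile(W[k][:,2],[50,90,99]))
E
```

```text
t 46.32 pos [ 495.3 -494.9  120. ] rot [-1.799e+02  1.000e-01  1.600e+00] F [-0.6  0.7 -4.1] w 20.1 gf 30.0 q [-0.84  0.71  1.11 -0.    1.32  0.7 ]
held plate 8482 ((498.5799255371094, -494.9398498535156), (89.93798828125, 70.2991714477539), 1.3975226879119873) z 112.84632566359765 [473.6 542.2] [-529.4 -460.8]
total [ 185.5 -432.     1.9] row [ 11.59 -27.     0.12]
housing z [ 89.62825126 119.32158192 123.1720104 ]
```

Emit:
send_rows(rows=[{"dx":11.6,"dy":-27,"dz":0,"roll":0,"jaw":1},{"dx":11.6,"dy":-27,"dz":0,"roll":0,"jaw":1},{"dx":11.6,"dy":-27,"dz":0,"roll":0,"jaw":1},{"dx":11.6,"dy":-27,"dz":0,"roll":0,"jaw":1},{"dx":11.6,"dy":-27,"dz":0,"roll":0,"jaw":1},{"dx":11.6,"dy":-27,"dz":0,"roll":0,"jaw":1},{"dx":11.6,"dy":-27,"dz":0,"roll":0,"jaw":1},{"dx":11.6,"dy":-27,"dz":0,"roll":0,"jaw":1}])

```text
time_s: 47.03
ee_pos: [0.5828, -0.2753, 0.1203]
eef_rot: [-3.141, 0.001, 0.029]
force: [0.1, -0.0, -4.2]
grip_width: 0.0196
grip_force: 30.0
```

Emit:
send_rows(rows=[{"dx":11.6,"dy":-27,"dz":0,"roll":0,"jaw":1},{"dx":11.6,"dy":-27,"dz":0,"roll":0,"jaw":1},{"dx":11.6,"dy":-27,"dz":0,"roll":0,"jaw":1},{"dx":11.6,"dy":-27,"dz":0,"roll":0,"jaw":1},{"dx":11.6,"dy":-27,"dz":0,"roll":0,"jaw":1},{"dx":11.6,"dy":-27,"dz":0,"roll":0,"jaw":1},{"dx":11.6,"dy":-27,"dz":0,"roll":0,"jaw":1},{"dx":11.6,"dy":-27,"dz":0,"roll":0,"jaw":1},{"dx":0,"dy":0,"dz":0,"roll":0,"jaw":1},{"dx":0,"dy":0,"dz":25,"roll":0,"jaw":1},{"dx":0,"dy":0,"dz":25,"roll":0,"jaw":1},{"dx":0,"dy":0,"dz":17,"roll":0,"jaw":1}])

```text
time_s: 48.03
ee_pos: [0.6686, -0.0582, 0.051]
eef_rot: [-3.141, 0.003, 0.029]
force: [-0.4, -0.5, -4.8]
grip_width: 0.0194
grip_force: 30.0
```

Emit:
send_rows(rows=[{"dx":0,"dy":0,"dz":0,"roll":0,"jaw":1},{"dx":0,"dy":0,"dz":0,"roll":0,"jaw":1}])

```text
time_s: 48.2
ee_pos: [0.6692, -0.0585, 0.0532]
eef_rot: [-3.141, 0.002, 0.028]
force: [-0.4, -0.4, -1.9]
grip_width: 0.0201
grip_force: 30.0
```

```bash
python3 - <<'E'
from h import *
st(); c=cam('wrist'); W=cloud(c)*1000; held(W,get_obs()['ee_pos']*1000-[0,0,2]); pockets(W,cx=563.5,cy=-60.7)
E
```

```text
t 48.2 pos [669.2 -58.5  53.2] rot [-1.8e+02  1.0e-01  1.6e+00] F [-0.4 -0.4 -1.9] w 20.1 gf 30.0 q [-0.14  0.72  1.27 -0.    1.16  1.4 ]
held plate 8488 ((672.3209838867188, -58.616695404052734), (90.18741607666016, 70.15611267089844), 1.403368592262268) z 46.10584365088207 [647.4 715.9] [-93.  -24.4]
0 few
1 few
2 828 x [127.4 153.1] y [-37.4  36.8] centre 703.7 -57.4
```

Emit:
send_rows(rows=[{"dx":-1.2,"dy":-0.3,"dz":0,"roll":0,"jaw":1},{"dx":0,"dy":0,"dz":6,"roll":0,"jaw":1},{"dx":0,"dy":0,"dz":5,"roll":0,"jaw":1},{"dx":0,"dy":0,"dz":4,"roll":0,"jaw":1},{"dx":0,"dy":0,"dz":3,"roll":0,"jaw":1},{"dx":0,"dy":0,"dz":0,"roll":0,"jaw":1},{"dx":0,"dy":0,"dz":0,"roll":0,"jaw":1}])

```text
time_s: 48.83
ee_pos: [0.6684, -0.0581, 0.0358]
eef_rot: [-3.142, 0.0, 0.027]
force: [-0.4, 0.3, -4.8]
grip_width: 0.0199
grip_force: 30.0
```

```bash
python3 -c "
from h import *
st()"
```

```text
t 48.83 pos [668.4 -58.1  35.8] rot [-180.     0.     1.5] F [-0.4  0.3 -4.8] w 19.9 gf 30.0 q [-0.14  0.73  1.28 -0.    1.13  1.4 ]
```

Lower, release, retract and check everything.

Emit:
send_rows(rows=[{"dx":0,"dy":0,"dz":3,"roll":0,"jaw":1},{"dx":0,"dy":0,"dz":1.5,"roll":0,"jaw":1},{"dx":0,"dy":0,"dz":0,"roll":0,"jaw":1},{"dx":0,"dy":0,"dz":0,"roll":0,"jaw":0.3},{"dx":0,"dy":0,"dz":0,"roll":0,"jaw":-0.1},{"dx":0,"dy":0,"dz":0,"roll":0,"jaw":-0.3},{"dx":0,"dy":0,"dz":-30,"roll":0,"jaw":-0.3},{"dx":0,"dy":0,"dz":-40,"roll":0,"jaw":-0.3},{"dx":0,"dy":0,"dz":-40,"roll":0,"jaw":-0.3},{"dx":0,"dy":0,"dz":-35,"roll":0,"jaw":-0.3},{"dx":0,"dy":0,"dz":0,"roll":0,"jaw":-0.3},{"dx":0,"dy":0,"dz":0,"roll":0,"jaw":-0.3}])

```text
time_s: 49.83
ee_pos: [0.6692, -0.0582, 0.179]
eef_rot: [3.141, -0.004, 0.027]
force: [-0.3, -0.5, -0.8]
grip_width: 0.0612
grip_force: 0.0
```

Emit:
send_rows(rows=[{"dx":-20,"dy":40,"dz":-30,"roll":0,"jaw":-0.3},{"dx":-20,"dy":40,"dz":-30,"roll":0,"jaw":-0.3},{"dx":-20,"dy":40,"dz":-30,"roll":0,"jaw":-0.3},{"dx":-20,"dy":40,"dz":0,"roll":0,"jaw":-0.3},{"dx":-20,"dy":40,"dz":0,"roll":0,"jaw":-0.3},{"dx":-20,"dy":40,"dz":0,"roll":0,"jaw":-0.3},{"dx":0,"dy":0,"dz":0,"roll":0,"jaw":-0.3},{"dx":0,"dy":0,"dz":0,"roll":0,"jaw":-0.3}])

```text
time_s: 50.5
ee_pos: [0.5704, -0.2672, 0.2445]
eef_rot: [-3.141, 0.002, 0.024]
force: [-0.6, 0.1, -0.0]
grip_width: 0.0615
grip_force: 0.0
```

```bash
python3 - <<'E'
from h import *
st()
c=cam('top'); W=cloud(c)*1000; save('tend',c['frame']); moulds(W)
w=W.reshape(-1,3)
for px in(455,563,671):
    for dx,dy in((-30,-25),(-30,25),(30,0)):
        k=(np.hypot(w[:,0]-px-dx-3,w[:,1]+60.7-(px-563)*.025-dy-2)<6); print(px,dx,dy,np.median(w[k,2]).round(1))
ya=-.0239; fy=(w[:,1]-267.7)*np.cos(ya)-(w[:,0]-555.5)*np.sin(ya); fx=(w[:,0]-555.5)*np.cos(ya)+(w[:,1]-267.7)*np.sin(ya)
r=np.hypot(fy,w[:,2]-30); k=(r>218)&(r<238)&(abs(fx)<62)&(w[:,2]>120); print('bar',k.sum(),np.degrees(np.arctan2(w[k,2]-30,-fy[k])).mean(), np.median(w[k],axis=0))
d=np.load('t3.npz')['W'].reshape(-1,3)
E
```

```text
t 50.5 pos [ 570.4 -267.2  244.5] rot [-1.799e+02  1.000e-01  1.300e+00] F [-0.6  0.1 -0. ] w 61.5 gf 0.0 q [-0.5   0.46  1.21 -0.    1.47  1.05]
968 rect [ 352.7 -467.4] [ 61.3 174.7] 26.7 rib [ 327.4 -415.3   50.3] dir 164.4
455 -30 -25 23.8
455 -30 25 24.2
455 30 0 23.2
563 -30 -25 23.4
563 -30 25 25.1
563 30 0 22.4
671 -30 -25 22.9
671 -30 25 24.8
671 30 0 24.3
bar 209 44.582843462929986 [551.49287772 104.5842028  191.01002429]
```

View pics/tend.png

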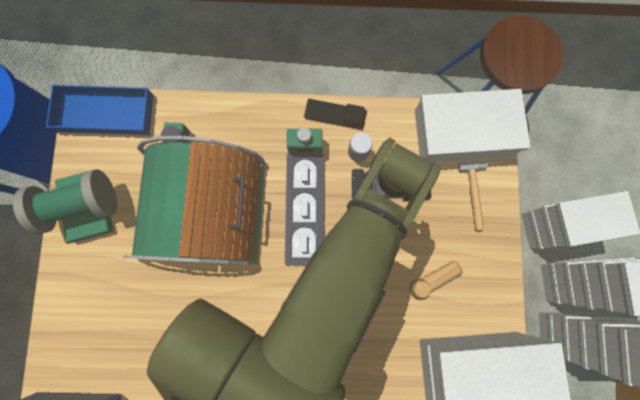

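The final picture shows all three moulds lying level in the pockets (x≈305, y≈175, 209 and 243 px), with plate tops measuring about 24 mm. The cover's handle bar is at (238, 200) px and reads 44°, so the cover is shut. Handing in.

```bash
python3 -c "
from station import *
print(hand_in())"
```

```text
the job is handed in; nothing more can be done
None
```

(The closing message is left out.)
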